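Tip the finished parts out of the tipping tray

TASK

Empty the tipping tray. Set the black cup on the bench and slide it fully home in the wire cradle below the tray's mouth, then slowly press the tray's front edge down by a side flange until the tray comes to rest on its stop screw, lightly, without leaning on it, and all three parts (two rings and a small brass cap) have slid into the cup. Ease the tray back up to level under the finger instead of letting it snap back, leave the loaded cup standing in its cradle, and leave everything else on the bench as it is.

Things in the scene. Friction and masses are not known exactly. Their poses are not given: they have to be found in the camera images.
- tip_stand: Fixed stand of the tipping tray: wooden foot 143 x 130 mm and 16 mm thick (from 65 mm in front of the origin to 78 mm behind it) with two steel cheeks that carry the pivot rod. Origin on the bench straight below the pivot axis; -x is the front, where the tray pours, y lies along the pivot axis, z is up. The pivot axis is 74 mm above the bench.
- tray: Bare sheet-metal tipping tray, 188 mm long, hinged on the stand. Origin on the pivot axis; when level its axes are those of the stand (-x to the mouth). The trough floor is 60 mm above the origin, from x = -110 mm (open mouth) to +78 mm (closed end), 52 mm wide, walls 16 mm high. Springs hold it level; pressing its front edge down tips it. It is light: over 20 N on it, or a swing over 2 rad/s, is too much.
- tray_lip (a point): Middle of the tray's mouth edge, on the floor: point (-110, 0, +60) mm of the tray, 134 mm above the bench when level. The parts begin to slide between about 0.2 and 0.35 rad of tip and drop over this edge into the cup; tip slowly, about 0.15 rad/s, or they may fly past the cup. Tipped to the stop, the lip still clears the cup's rim by 9 mm or more.
- flange_left (a point): Centre of the upper face of the flat push flange on the tray's left (+y) side at the mouth: 46 mm along the tray by 50 mm across, 150 mm above the bench when level. It turns with the tray: point (-88, +52, +76) mm of the tray. The press needed is about 4 N at first and grows gradually to 6 to 9 N just before the stop.
- flange_right (a point): The same on the tray's right (-y) side: point (-88, -52, +76) mm of the tray. Either flange may be pressed.
- stop_screw: Steel nut block with an 8 mm threaded, rubber-tipped stop screw in it, 60 mm in front of the pivot axis under the tray's floor. Origin under the nut block, 16 mm above the bench. The screw is set differently every time, so the tray meets its tip somewhere between 0.40 and 0.58 rad of tip; the height is not measured. It is felt as a sudden rise of the pressing force.
- cup_seat (a point): Point on the bench where the middle of the cup's underside stands when home, 152 mm in front of the stand's origin (along its -x). A half-round cradle of 6 mm wire, 16 mm above the bench and open to the front, stops the cup there. The level tray overhangs to within 42 mm of this point (underside 131 mm up), so set the cup down short of it and push it home from its front side.
- cup: Black plastic cup, open at the top, 52 mm high, 69 mm across at the rim tapering to 55 mm at the foot, 60 g. Origin at the centre of its underside, z up. It stands loose on the bench to the left.
- ring_small: Plain silver-grey ring, 21 mm across, 8 mm high, lying in the tray. Origin at the centre of its underside.
- ring_large: Plain brass ring, 22 mm across, 8 mm high, lying in the tray. Origin at the centre of its underside.
- brass_cap: Turned brass cap, 30 mm across, 10 mm high, lying in the tray. Origin at the centre of its underside.
- burr_stand: Bystander: wooden block of burrs, 36 x 85 mm, 63 mm high. Not to be moved.
- third_hand: Bystander: soldering third hand on a round foot, 64 x 119 mm, 102 mm high. Not to be moved.
- ring_mandrel: Bystander: tapered steel ring stick with a wooden grip, 198 mm long, 24 mm thick, lying. Not to be moved.
- pliers: Bystander: flat pliers with black grips, 130 mm long, lying. Not to be moved.
- doming_block: Bystander: steel doming cube, 34 mm. Not to be moved.
- glass_jar: Bystander: tall glass jar with a metal lid, 69 mm across, 134 mm high. Not to be moved.
- wax_tin: Bystander: small brass tin of wax, 51 mm across, 19 mm high. Not to be moved.
There are look-alikes about, which are no part of the job. There is more than one size of the cup; the one meant has the size given above.

How it is judged:
On the way, in this order (a step that is already met when the one before it is completed fails the run):
1. the cup stands home in its cradle (horizontal distance between cup and cup_seat below 0.008 m and angle between cup's own z axis and vertical below 0.1 rad and height (world z) of cup below 0.01 m), for 0.3 s.
2. the tray is pressed down onto its stop screw with the cup in place (all of step 1 and contact force between tray and stop_screw above 0.5 N), for 0.3 s.
At the end, for the whole second after the job is handed in: The cup stands upright in its cradle (within 8 mm of the seat) with all three parts at rest inside it below the rim, and the tray is back level (within 0.04 rad) and still (all of step 1 and horizontal distance between each of ring_small, ring_large, brass_cap and cup below 0.034 m and z of each of ring_small, ring_large, brass_cap in the frame of cup below 0.05 m and linear speed of each of ring_small, ring_large, brass_cap, cup below 0.03 m/s and angle between tray's own z axis and vertical below 0.04 rad and angular speed of tray below 0.1 rad/s); the robot touches nothing.
It fails at once if the tray is pressed with more than 20 N (contact force between any of the fingers, the arm and tray above 20 N).
It fails at once if the tray swings faster than 2 rad/s (tipped with a jerk, or let snap back) (angular speed of tray above 2 rad/s).
It fails at once if a bystander is moved by more than 25 mm (distance of any of burr_stand, third_hand, ring_mandrel, pliers, doming_block, glass_jar, wax_tin from where it was at the start of the episode above 0.025 m).
It also fails if it takes over 69 s, if anything falls off the work surface, if the arm or the gripper's body presses on something with over 40 N, if the wrist force passes 120 N, or if a joint passes its speed limit or range.

ROBOT

A 7-joint arm with a two-finger parallel gripper is mounted at the origin on a cart in front of the work surface, level with it; the furniture and walls round the work are solid. World frame = base frame: x ahead of the robot, y to its left, z up, the work surface at z = 0. Lengths are in m, angles in rad, forces in N, time in s.
With the tool pointing down it reaches from about 0.4 to 0.925 m from the base axis. Payload 4.1 kg.
Tool frame: the origin (TCP) lies at the very end of the fingers, on their centre line; the grasp point (between the pads) lies hold_point_z behind it (hold_point_z is the distance from the TCP to the grasp point, in m); z points along the fingers, y is the direction in which the jaws open and shut (so a half turn about z gives the same grasp; the last joint's range is limited). The gripper opens to 85 mm and grips with 20 to 120 N. Pads are 22 mm wide; open, the fingers measure 114 mm over their backs; the gripper's body (76 mm by 85 mm) begins 54 mm behind the grasp point. The pads swing forward as they close: fully open they stand 13 mm farther back than shut.
Start: joints at [-1.265, 0.398, 0.045, 1.537, -0.019, 1.207, -0.051], TCP at [0.256, 0.598, 0.231] pointing down, gripper open.
Joint ranges: [-2.82, 2.82], [-0.49, 2.23], [-1.37, 1.46], [0, 2.46], [-1.36, 4.5], [0.23, 2], [-2.94, 2.94]. Speed limits (rad/s): [2.57, 2.57, 3.14, 3.14, 3.14, 3.14, 3.14].

INTERFACE

Orientations are given as a unit quaternion [x, y, z, w].
In Python, from plant import * gives the robot as it stands. The module is installed in compiled form; this text tells all that it offers.
- The arm moves only by the tool send_rows, never from a script. Its argument "increments" is a list of rows, each an object with "jaw": the opening, from -1 (shut) to 1 (fully open), so that 0 is half open; "delta_pos": the shift along the tool's x, y, z in m, a list of three; "rotation": the turn, a rotation vector about the tool's x, y, z in degrees, a list of three. A call has 1 to 10 rows; each row shifts and turns the pose as measured when the row begins, along the tool's axes as they then stand; what a row does not reach is not made up. A row lasts 1/8 s, in which the tool goes at most 62.5 mm and 10.7 degrees, less where a joint would pass 70% of its speed; a pose out of reach is approached as far as the arm can. A call with a gripper value outside its range is refused whole. The fingers move at their own pace and stop on an object; "force" is the grip in N (left out, the last holds). Time passes only in rows, so rows that do not move let the fingers close. It gives the time, the measured TCP pose, the force and the opening at its end, in the units of the state.
- state(): the state, without advancing time (a new reading comes with each control period).
- camera(name): name is "scene" or "top"; returns a dict with "color" (400x640x3 uint8, blue, green, red), "z_map" (400x640 float32, m along the optical axis (not along the pixel's ray), 0 where there is no reading), "fov_y" (degrees; the focal length in pixels is half the picture's height over the tangent of half this angle, whatever the lens; pixels are square), "cx", "cy" (the principal point, pixels), "origin" and "orientation" of the camera in the world. Camera axes: x right, y down, z forward; pixel columns grow to the right and rows downward; lengths in m; the calibration is good to about 2 mm. A picture is of the moment at which its call begins.
- finish_job(): hands the job in, once; it reports no verdict.
Trained networks look in a picture, given as the dict that the camera call returned (one of the last four; its "shot" number tells which), for a name from the list of things; names that differ only in an ending like _2 or _b are one class to them, and where a whole thing is asked for, a point or a joint stands for the part that bears it (a point fixed in the world has none). Each returns a list of dicts, best first, with "conf" (0 to 1); they miss things now and then, are a little off and sometimes report something else, mostly with a low value. They report only what shows in the picture. A call takes as long as a camera call. They do not tell look-alikes from the thing itself.
- search_frame(picture, name): "box" ([left, top, width, height] in pixels, round what is visible of it).
- place_of(picture, name): "location" ([column, row] in pixels: a listed point, or the origin of a listed thing).
The state is a dict: "time_s": time; "joints": joint angles; "joint_vel": joint speeds; "joint_torque": joint torques, N m; "ee_pos": TCP position; "ee_rot": TCP orientation; "contact_force": force on the tool from outside, world axes, zero at the start; "torque": the same for the moment, N m; "grip_width": finger opening in m.
Only numpy, scipy, OpenCV 4.12 (cv2) and the standard library are available. Lean on these libraries where they do the work, as an engineer would, in place of code of your own. Each camera call takes 0.05 s, during which the arm holds its last target.

## Working session

There is one attempt and no reset: what is moved stays moved. The work goes in short steps, Python scripts to look and compute and a tool call to move; the robot and the scene stay as the last step left them, time stands still between calls to the robot, and variables do not carry over. Pictures are saved under pics/ and viewed, and the job is handed in when it is done.

Besides the shell and the picture viewer there is one more tool, called after "Request:" as name(argument=value, ...) on one line, values as JSON. send_rows: Moves the arm, as the interface text tells. Its arguments: {"type":"object","properties":{"increments":{"type":"array"},"force":{"type":"number"}},"required":["increments"]}

```bash
mkdir -p pics
cat > h.py <<'E'
from plant import *
import numpy as np, cv2
from scipy.spatial.transform import Rotation as R
def world(p,u,v,z=None):
    f=200/np.tan(np.radians(p["fov_y"])/2)
    u=np.asarray(u,float);v=np.asarray(v,float)
    if z is None: z=p["z_map"][v.astype(int),u.astype(int)]
    c=np.stack([(u-p["cx"])/f*z,(v-p["cy"])/f*z,z*np.ones_like(u)],-1)
    return c@R.from_quat(p["orientation"]).as_matrix().T+np.array(p["origin"])
def ray(p,u,v,h):
    o=np.array(p["origin"]);d=world(p,u,v,1.0)-o
    return o+d*((h-o[2])/d[2])
E
python3 - <<'E'
from h import *
for n in("scene","top"):
    p=camera(n);cv2.imwrite(f"pics/{n}0.png",p["color"]);print(n,p["origin"],p["orientation"],p["fov_y"])
    for k in("cup","tip_stand","tray_lip","flange_left","flange_right","cup_seat","ring_small","ring_large","brass_cap","stop_screw","glass_jar","third_hand"):
        print(k,[(np.round(d["location"]).tolist(),round(d["conf"],2)) for d in place_of(p,k)][:4],[np.round(world(p,*d["location"]),3).tolist() for d in place_of(p,k)][:3])
print(state())
E
```

```text
scene [-0.2031267  -0.83858758  0.65472837] [ 0.78843955 -0.31741584  0.20128549 -0.48692341] 54.62497744777055
cup [([240.0, 205.0], 0.88), ([302.0, 181.0], 0.77)] [[0.461, 0.254, 0.022], [0.669, 0.149, 0.089]]
tip_stand [([374.0, 268.0], 0.91)] [[0.501, -0.327, 0.032]]
tray_lip [([336.0, 222.0], 0.93)] [[0.654, -0.039, -0.003]]
flange_left [([349.0, 211.0], 0.69), ([382.0, 223.0], 0.2)] [[0.526, -0.208, 0.15], [0.545, -0.308, 0.144]]
flange_right [([346.0, 230.0], 0.79)] [[0.44, -0.275, 0.151]]
cup_seat [([319.0, 265.0], 0.96)] [[0.415, -0.204, 0.019]]
ring_small [([293.0, 210.0], 0.64), ([382.0, 227.0], 0.51)] [[0.589, 0.115, 0.008], [0.524, -0.324, 0.148]]
ring_large [([372.0, 226.0], 0.62)] [[0.51, -0.303, 0.147]]
brass_cap [] []
stop_screw [([353.0, 263.0], 0.71)] [[0.492, -0.261, 0.017]]
glass_jar [([261.0, 183.0], 0.91)] [[0.611, 0.333, 0.039]]
third_hand [([281.0, 198.0], 0.6), ([344.0, 229.0], 0.43)] [[0.628, 0.23, 0.0], [0.443, -0.266, 0.151]]
top [ 0.42039533 -0.05338281  1.13473212] [-0.70087603  0.70983627 -0.05577793  0.04235659] 57.22865357116311
cup [([200.0, 148.0],
[... 883 characters left out ...]
rray([-1.26499965,  0.39839374,  0.04507254,  1.53654394, -0.01869137,
        1.20686662, -0.05073119]), 'joint_vel': array([ 1.08107078e-03,  1.17526169e-03, -6.87308774e-05,  3.59665420e-04,
       -1.20480588e-03,  2.20992374e-03,  5.22758170e-04]), 'joint_torque': array([-1.54278300e-04, -4.75005019e+01,  1.36286918e+00, -2.54515332e+01,
        1.14671857e-02,  1.13945938e-03,  2.28416965e-07]), 'ee_pos': array([0.25597615, 0.59755438, 0.23137519]), 'ee_rot': array([2.00984179e-01, 9.79594482e-01, 1.02750083e-04, 2.17147700e-05]), 'contact_force': array([-0.13809698,  0.76221444,  1.12594638]), 'torque': array([-0.07374699,  0.00440078, -0.00589958]), 'grip_width': 0.08506466046156022}
```

View images.

View pics/top0.png

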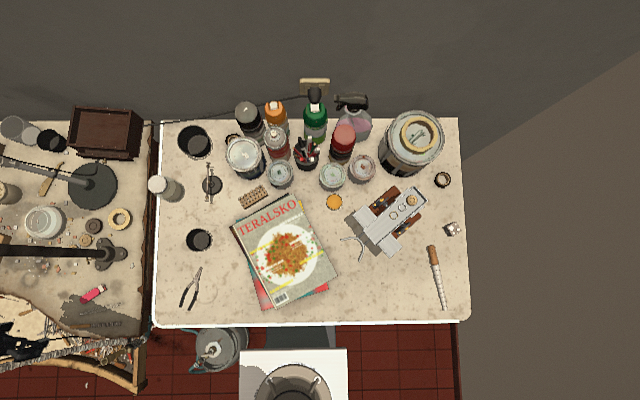

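View pics/scene0.png

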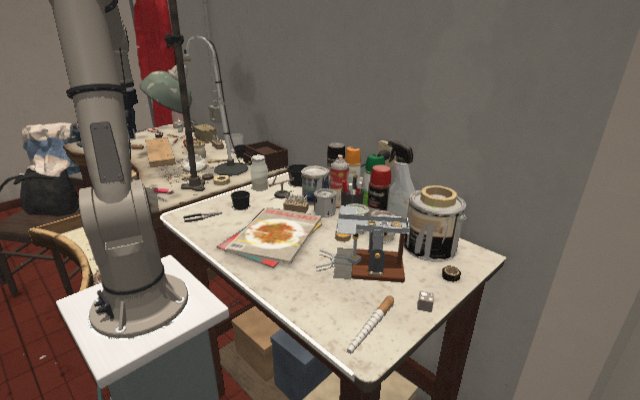

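Run:
```python
from h import *
p=camera("top");np.savez("top0.npz",color=p["color"],z_map=p["z_map"],origin=p["origin"],orientation=p["orientation"],fov_y=p["fov_y"],cx=p["cx"],cy=p["cy"])
vv,uu=np.mgrid[0:400,0:640]
W=world(p,uu.ravel(),vv.ravel()).reshape(400,640,3)
for name,(u0,u1,v0,v1) in {"near":(180,222,222,258),"back":(170,220,115,165)}.items():
    w=W[v0:v1,u0:u1].reshape(-1,3)
    for zlo,zhi in((.035,.1),):
        s=w[(w[:,2]>zlo)&(w[:,2]<zhi)]
        print(name,len(s),s.min(0),s.max(0),np.percentile(s[:,2],[50,95]))
        (cx,cy),r=cv2.minEnclosingCircle(s[:,:2].astype(np.float32));print("circle",cx,cy,2*r)
# flange plane
w=W[180:260,340:430].reshape(-1,3); s=w[(w[:,2]>.143)&(w[:,2]<.158)]
print("flange pts",len(s),s.mean(0)); rect=cv2.minAreaRect(s[:,:2].astype(np.float32));print(rect)
a=cv2.resize(p["color"][215:265,175:225],None,fx=8,fy=8,interpolation=cv2.INTER_CUBIC)
b=cv2.resize(p["color"][170:270,330:450],None,fx=4,fy=4,interpolation=cv2.INTER_CUBIC)
b=b[:400]; cv2.imwrite("pics/crop1.png",np.hstack([a[:400,:320],b]))
```

```text
near 130 [0.44053963 0.24319736 0.03501235] [0.505138   0.30893446 0.05739915] [0.04924721 0.05418134]
circle 0.4733690619468689 0.2750908434391022 0.06935518234968185
back 375 [0.70212416 0.24622065 0.0350938 ] [0.81658596 0.34028843 0.07420659] [0.05665858 0.0706925 ]
circle 0.7577579021453857 0.2823491096496582 0.13149765133857727
flange pts 926 [ 0.50527089 -0.26018524  0.14955502]
((0.5293021202087402, -0.287993848323822), (0.1525571346282959, 0.18856579065322876), 39.68185043334961)
```

View pics/crop1.png

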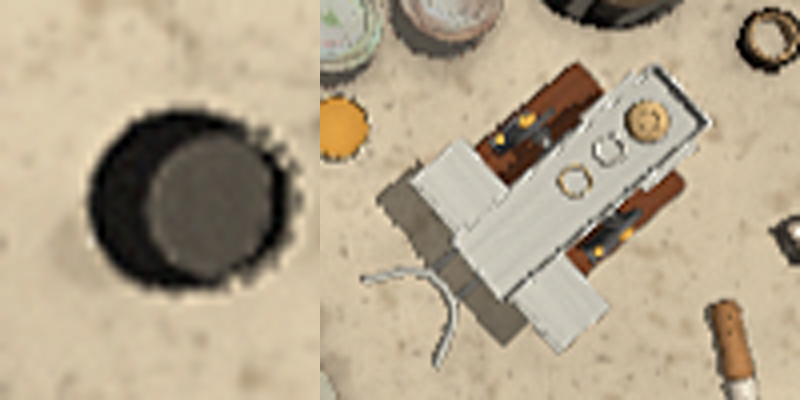

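Run:
```python
from h import *
from scipy.optimize import minimize
p=dict(np.load("top0.npz"))
vv,uu=np.mgrid[165:275,330:450]
W=world(p,uu.ravel(),vv.ravel())
pts=W; hi=((W[:,2]>.125)&(W[:,2]<.16)).astype(float)
near=np.linalg.norm(W[:,:2]-[.52,-.28],axis=1)<.2
# project each pixel to z=.15 plane for silhouettes
Q=ray(p,uu.ravel(),vv.ravel(),.150)[:,:2]
def sd(x,lo,hi_): return 1/(1+np.exp(-(x-lo)/.001))*1/(1+np.exp(-(hi_-x)/.001))
def model(t):
    x0,y0,a=t;d=Q-[x0,y0];X=d@[np.cos(a),np.sin(a)];Y=d@[-np.sin(a),np.cos(a)]
    body=sd(X,-.110,.079)*sd(Y,-.027,.027); fl=sd(X,-.111,-.065)*sd(Y,-.077,.077)
    return np.maximum(body,fl)
f=lambda t:((model(t)-hi)**2)[near].sum()
best=min((minimize(f,[.53-.0+0.0-.016*-.7,-.288-.016*.7,a],method="Nelder-Mead",options=dict(xatol=1e-5,fatol=1e-3,maxiter=2000)) for a in np.radians([-42,-46,-50])),key=lambda r:r.fun)
x0,y0,a=best.x;print(best.fun,x0,y0,np.degrees(a))
c,s=np.cos(a),np.sin(a);T=lambda X,Y:np.array([x0+c*X-s*Y,y0+s*X+c*Y])
for n,q in dict(FL=(-.088,.052),FR=(-.088,-.052),lip=(-.11,0),seat=(-.152,0)).items(): print(n,T(*q))
# wire
m=(W[:,2]>.010)&(W[:,2]<.024)
L=(W[:,:2]-[x0,y0]);X=L@[c,s];Y=L@[-s,c]
k=m&(X<-.10)&(X>-.2)&(abs(Y)<.06)
g=cv2.cvtColor(p["color"][165:275,330:450],cv2.COLOR_BGR2GRAY).ravel()
for i in np.argsort(Y[k]): print(round(X[k][i],4),round(Y[k][i],4),round(W[k][i][2],3),g[k][i],uu.ravel()[k][i],vv.ravel()[k][i])
img=cv2.resize(p["color"][165:275,330:450],None,fx=5,fy=5,interpolation=cv2.INTER_CUBIC)
F=200/np.tan(np.radians(p["fov_y"])/2)
def pr(w):
    q=R.from_quat(p["orientation"]).inv().apply(w-p["origin"]);return ((np.array([q[0],q[1]])/q[2]*F+[p["cx"],p["cy"]]-[330,165]+.5)*5).astype(int)
for q in [(-.111,.077),(-.065,.077),(-.065,-.077),(-.111,-.077),(.078,.027),(.078,-.027)]: cv2.circle(img,tuple(map(int,pr(np.r_[T(*q),.15]))),3,(0,0,255),-1)
cv2.circle(img,tuple(map(int,pr(np.r_[T(-.152,0),0]))),4,(255,0,0),-1)
for t in np.linspace(-90,90,15):
    for r in(.0295,.0355): 
        q=(-.152+r*np.cos(np.radians(t)),r*np.sin(np.radians(t)));cv2.circle(img,tuple(map(int,pr(np.r_[T(*q),.016]))),1,(0,255,0),-1)
cv2.imwrite("pics/fit.png",img)
```

```text
2241.0 0.5412 -0.29919999999999997 -42.0
FL [ 0.51059805 -0.20167298]
FR [ 0.44100846 -0.27896004]
lip [ 0.45945407 -0.22559563]
seat [ 0.42824199 -0.19749215]
-0.1624 -0.0192 0.021 159 360 260
-0.1669 -0.0186 0.023 176 359 261
-0.1598 -0.0178 0.016 187 360 259
-0.1558 -0.0177 0.02 148 361 258
-0.1683 -0.0171 0.016 134 358 261
-0.1643 -0.0171 0.02 187 359 260
-0.1491 -0.0163 0.018 144 362 256
-0.1575 -0.0158 0.016 211 360 258
-0.1535 -0.0158 0.02 182 361 257
-0.1618 -0.0155 0.016 149 359 259
-0.147 -0.0142 0.02 159 362 255
-0.1553 -0.0138 0.017 182 360 257
-0.1514 -0.0137 0.021 200 361 256
-0.1441 -0.0129 0.014 190 362 254
-0.1488 -0.0121 0.018 186 361 255
-0.1529 -0.0119 0.017 133 360 256
-0.1378 -0.011 0.017 183 363 252
-0.1425 -0.0103 0.021 179 362 253
-0.1466 -0.0101 0.019 150 361 254
-0.1313 -0.0093 0.018 170 364 250
-0.1358 -0.0087 0.02 205 363 251
-0.1401 -0.0084 0.02 145 362 252
-0.1292 -0.0071 0.02 163 364 249
-0.1336 -0.0067 0.021 206 363 250
-0.1379 -0.0064 0.02 123 362 251
-0.1266 -0.0055 0.017 157 364 248
-0.1312 -0.0049 0.02 208 363 249
-0.1287 -0.0031 0.018 203 363 248
[... 1770 characters left out ...]
76 0.0416 0.017 173 352 238
-0.1256 0.0437 0.02 160 352 237
-0.1295 0.0438 0.016 181 351 238
-0.1274 0.0459 0.017 154 351 237
-0.1317 0.0462 0.018 189 350 238
-0.1357 0.0464 0.015 162 349 239
-0.1294 0.0482 0.018 155 350 237
-0.1339 0.0486 0.019 189 349 238
-0.1379 0.0488 0.016 153 348 239
-0.136 0.0509 0.02 177 348 238
-0.1405 0.0513 0.022 167 347 239
-0.1375 0.053 0.016 150 347 238
-0.1423 0.0535 0.02 184 346 239
-0.1463 0.0537 0.017 147 345 240
-0.14 0.0555 0.02 158 346 238
-0.1437 0.0556 0.014 187 345 239
-0.1484 0.056 0.018 145 344 240
-0.1418 0.0577 0.018 169 345 238
-0.1458 0.0579 0.015 178 344 239
-0.1505 0.0583 0.018 170 343 240<stdin>:10: RuntimeWarning: overflow encountered in exp
```

View pics/fit.png

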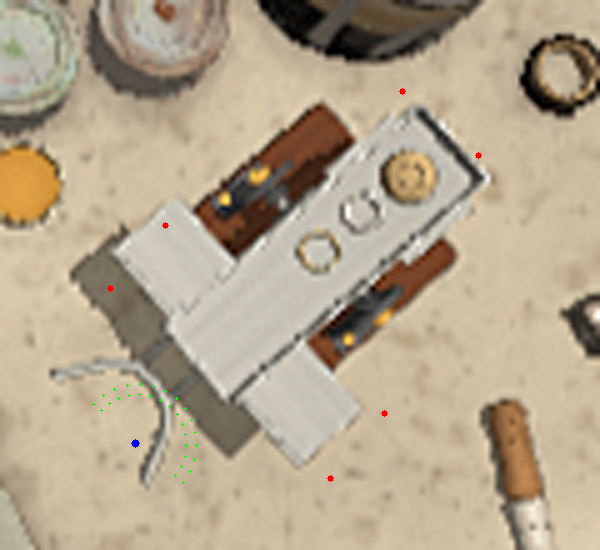

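```bash
sed -i 's/(h-o\[2\])\/d\[2\]/(h-o[2])\/d[...,2:]/' h.py
cat > fit.py <<'E'
from h import *
from scipy.optimize import minimize, least_squares
p=dict(np.load("top0.npz"))
vv,uu=np.mgrid[165:275,330:450]
W=world(p,uu.ravel(),vv.ravel())
hi=((W[:,2]>.122)&(W[:,2]<.16)).astype(float)
near=np.linalg.norm(W[:,:2]-[.52,-.28],axis=1)<.2
Q=ray(p,uu.ravel(),vv.ravel(),.148)[:,:2]
from scipy.special import expit
def sd(x,lo,h): return expit((x-lo)/.001)*expit((h-x)/.001)
def model(t):
    x0,y0,a=t;d=Q-[x0,y0];X=d@[np.cos(a),np.sin(a)];Y=d@[-np.sin(a),np.cos(a)]
    return np.maximum(sd(X,-.110,.079)*sd(Y,-.027,.027),sd(X,-.111,-.065)*sd(Y,-.077,.077))
f=lambda t:((model(t)-hi)**2)[near].sum()
best=min((minimize(f,[.5412,-.2992,a],method="Nelder-Mead",options=dict(initial_simplex=np.array([.5412,-.2992,a])+np.vstack([np.zeros(3),np.diag([.01,.01,.05])]),xatol=1e-5,fatol=1e-3,maxiter=2000)) for a in np.radians([-42,-46,-50])),key=lambda r:r.fun)
x0,y0,a=best.x;print(best.fun,x0,y0,np.degrees(a))
c,s=np.cos(a),np.sin(a);T=lambda X,Y:np.array([x0+c*X-s*Y,y0+s*X+c*Y])
for n,q in dict(FL=(-.088,.052),FR=(-.088,-.052),lip=(-.11,0),seat=(-.152,0)).items(): print(n,T(*q))
L=(W[:,:2]-[x0,y0]);X=L@[c,s];Y=L@[-s,c]
g=p["color"][165:275,330:450].reshape(-1,3).astype(int)
G=ray(p,uu.ravel(),vv.ravel(),.016)[:,:2]-[x0,y0];X=G@[c,s];Y=G@[-s,c]
k=(W[:,2]>.010)&(W[:,2]<.024)&(X<-.105)&(X>-.2)&(abs(Y)<.05)&(g.mean(1)>150)
r=least_squares(lambda t:np.hypot(X[k]-t[0],Y[k]-t[1])-t[2],[-.152,0,.034],loss="soft_l1",f_scale=.002,).x
print("wire circle (tray frame)",r,k.sum(), X[k].max())
img=cv2.resize(p["color"][165:275,330:450],None,fx=5,fy=5,interpolation=cv2.INTER_CUBIC)
F=200/np.tan(np.radians(p["fov_y"])/2)
def pr(w):
    q=R.from_quat(p["orientation"]).inv().apply(w-p["origin"]);return tuple(map(int,((np.array([q[0],q[1]])/q[2]*F+[p["cx"],p["cy"]]-[330,165]+.5)*5)))
for q in [(-.111,.077),(-.065,.077),(-.065,-.077),(-.111,-.077),(.078,.027),(.078,-.027)]: cv2.circle(img,pr(np.r_[T(*q),.15]),3,(0,0,255),-1)
cv2.circle(img,pr(np.r_[T(-.152,0),0]),4,(255,0,0),-1)
for t in np.linspace(-90,90,15):
    for rr in(.0295,.0355): cv2.circle(img,pr(np.r_[T(-.152+rr*np.cos(np.radians(t)),rr*np.sin(np.radians(t))),.016]),1,(0,255,0),-1)
cv2.imwrite("pics/fit2.png",img)
E
python3 fit.py
```

```text
270.54251151929077 0.5412100556920997 -0.3021135196912317 -50.476188806088146
FL [ 0.52531769 -0.20114108]
FR [ 0.44509623 -0.26732656]
lip [ 0.47120618 -0.2172639 ]
seat [ 0.44447743 -0.18486677]
wire circle (tray frame) [-1.59282582e-01 -1.51158592e-04  3.76746788e-02] 63 -0.11951900411403127
```

View pics/fit2.png

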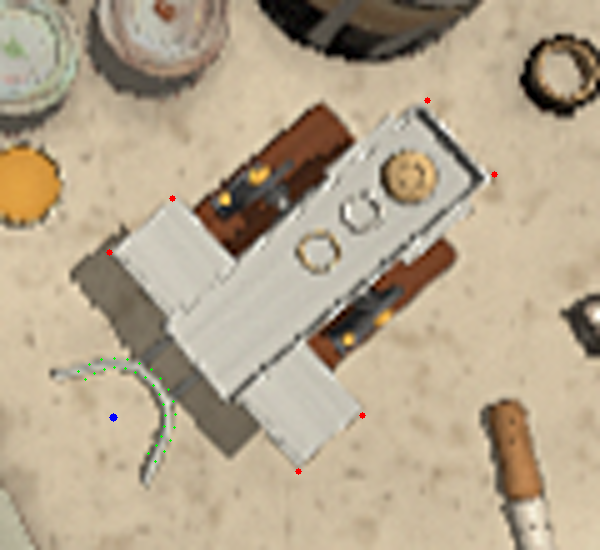

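```bash
cat >> h.py <<'E'
A=np.radians(-50.5); FRONT=np.array([-np.cos(A),-np.sin(A),0]); STAND=np.array([.5412,-.3015,0])
def want(tilt):
    z=-np.cos(tilt)*np.array([0,0,1])-np.sin(tilt)*FRONT; x=np.cos(tilt)*FRONT-np.sin(tilt)*np.array([0,0,1]); y=np.cross(z,x)
    return R.from_matrix(np.stack([x,y,z],1))
def plan(pos,tilt):
    s=state();r=R.from_quat(s["ee_rot"]);w=want(np.radians(tilt))
    print("t",round(s["time_s"],2),"pos",s["ee_pos"].round(4),"rotvec tool deg",np.degrees((r.inv()*w).as_rotvec()).round(1),"shift now-tool",r.inv().apply(np.array(pos)-s["ee_pos"]).round(4),"shift want-tool",w.inv().apply(np.array(pos)-s["ee_pos"]).round(4),"f",s["contact_force"].round(1),"w",round(s["grip_width"],4))
E
python3 - <<'E'
import plant;print([n for n in dir(plant) if not n.startswith('__')]); print(getattr(plant,"hold_point_z",None))
from h import *
print(FRONT)
cup=np.array([.4734,.2755,0])
plan(cup-FRONT*.008+[0,0,.032],25)
plan(cup-FRONT*.008+[0,0,.032]-.09*want(np.radians(25)).apply([0,0,1]),25)
E
```

```text
['PlanningError', 'camera', 'finish_job', 'hold_point_z', 'place_of', 'search_frame', 'state']
0.0187
[-0.63607822  0.77162458  0.        ]
t 2.55 pos [0.256  0.5975 0.2314] rotvec tool deg [  6.  -24.5  26.9] shift now-tool [-0.3338 -0.2141  0.1993] shift want-tool [-0.2735 -0.0371  0.3475] f [ 0.1  0.3 -0.1] w 0.0856
t 2.55 pos [0.256  0.5975 0.2314] rotvec tool deg [  6.  -24.5  26.9] shift now-tool [-0.3    -0.1966  0.1178] shift want-tool [-0.2735 -0.0371  0.2575] f [ 0.1  0.3 -0.1] w 0.0856
```

Request:
send_rows(increments=[{"jaw": 1,"delta_pos": [0,0,0],"rotation": [1.5,-6.1,6.7]},{"jaw": 1,"delta_pos": [0,0,0],"rotation": [1.5,-6.1,6.7]},{"jaw": 1,"delta_pos": [0,0,0],"rotation": [1.5,-6.1,6.7]},{"jaw": 1,"delta_pos": [0,0,0],"rotation": [1.5,-6.1,6.7]}], force=25)

```text
time_s: 3.05
ee_pos: [0.2599, 0.5955, 0.2338]
ee_rot: [0.426, 0.877, -0.093, 0.201]
contact_force: [-1.1, 0.3, -0.4]
grip_width: 0.0854
```

Run:
```python
from h import *
cup=np.array([.4734,.2755,0])
plan(cup-FRONT*.008+[0,0,.032]-.09*want(np.radians(25)).apply([0,0,1]),25)
```

```text
t 3.05 pos [0.2599 0.5955 0.2338] rotvec tool deg [-0.1  0.6 -1.2] shift now-tool [-0.267  -0.0324  0.2608] shift want-tool [-0.2688 -0.0389  0.258 ] f [-1.1  0.3 -0.4] w 0.0854
```

Request:
send_rows(increments=[{"jaw": 1,"delta_pos": [-0.027,-0.0035,0.025],"rotation": [0,0,-1]},{"jaw": 1,"delta_pos": [-0.027,-0.0035,0.025],"rotation": [0,0.5,0]},{"jaw": 1,"delta_pos": [-0.027,-0.0035,0.025],"rotation": [0,0,0]},{"jaw": 1,"delta_pos": [-0.027,-0.0035,0.025],"rotation": [0,0,0]},{"jaw": 1,"delta_pos": [-0.027,-0.0035,0.025],"rotation": [0,0,0]},{"jaw": 1,"delta_pos": [-0.027,-0.0035,0.025],"rotation": [0,0,0]},{"jaw": 1,"delta_pos": [-0.027,-0.0035,0.025],"rotation": [0,0,0]},{"jaw": 1,"delta_pos": [-0.027,-0.0035,0.025],"rotation": [0,0,0]},{"jaw": 1,"delta_pos": [-0.027,-0.0035,0.025],"rotation": [0,0,0]}])

```text
time_s: 4.18
ee_pos: [0.4357, 0.3329, 0.1272]
ee_rot: [0.413, 0.885, -0.09, 0.195]
contact_force: [0.6, 0.2, 0.1]
grip_width: 0.0855
```

Run:
```python
from h import *
cup=np.array([.4734,.2755,0])
plan(cup-FRONT*.008+[0,0,.032]-.09*want(np.radians(25)).apply([0,0,1]),25)
```

```text
t 4.17 pos [0.4357 0.3329 0.1272] rotvec tool deg [ 0.3 -0.2  0.5] shift now-tool [-0.0289 -0.0077  0.0284] shift want-tool [-0.0289 -0.0074  0.0285] f [0.6 0.2 0.1] w 0.0855
```

Request:
send_rows(increments=[{"jaw": 1,"delta_pos": [-0.015,-0.004,0.014],"rotation": [0.3,0,0.5]},{"jaw": 1,"delta_pos": [-0.012,-0.003,0.012],"rotation": [0,0,0]},{"jaw": 1,"delta_pos": [0,0,0],"rotation": [0,0,0]}])

```text
time_s: 4.55
ee_pos: [0.4542, 0.2981, 0.1143]
ee_rot: [0.419, 0.882, -0.092, 0.194]
contact_force: [-0.5, 0.6, -0.5]
grip_width: 0.0852
```

Run:
```python
from h import *
cup=np.array([.4734,.2755,0])
plan(cup-FRONT*.008+[0,0,.032],25)
for n in("top","scene"):
    p=camera(n); c=p["color"]
    c=c[190:290,150:250] if n=="top" else c[150:250,190:290]
    cv2.imwrite(f"pics/g_{n}.png",cv2.resize(c,None,fx=4,fy=4))
a=cv2.imread("pics/g_top.png");b=cv2.imread("pics/g_scene.png");cv2.imwrite("pics/g1.png",np.hstack([a,b]))
```

```text
t 4.55 pos [0.4542 0.2981 0.1143] rotvec tool deg [-0.2 -0.2 -0.2] shift now-tool [0.0003 0.0007 0.0905] shift want-tool [0.0006 0.0005 0.0905] f [-0.5  0.6 -0.5] w 0.0852
```

View pics/g1.png

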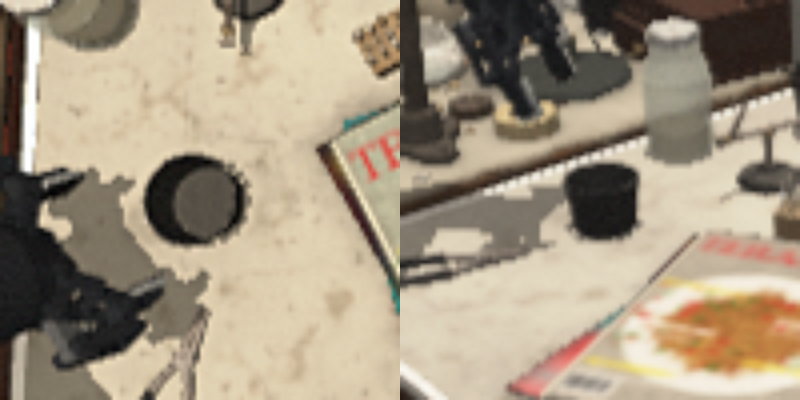

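```bash
cat >> h.py <<'E'
def proj(p,w):
    F=200/np.tan(np.radians(p["fov_y"])/2)
    q=R.from_quat(p["orientation"]).inv().apply(np.array(w)-p["origin"]);return q[:2]/q[2]*F+[p["cx"],p["cy"]]
E
python3 - <<'E'
from h import *
p=camera("top");s=state();r=R.from_quat(s["ee_rot"])
print(proj(p,s["ee_pos"]),proj(p,[.4734,.2755,.052]),p["cx"],p["cy"])
for sgn in(-1,1): print(proj(p,s["ee_pos"]+r.apply([0,sgn*.043,0])))
for (u,v) in [(167,235),(171,234),(188,261),(186,262),(180,266)]: print(world(p,u,v))
cup=[d for d in place_of(p,"cup")];print(cup)
E
```

```text
[180.63062419 246.03777984] [197.08837239 239.72934358] 316.3672000740361 205.13076712262466
[190.23109305 258.1037531 ]
[171.10636039 234.06758195]
[0.48249306 0.32753792 0.14541093]
[ 4.94543024e-01  3.71541508e-01 -2.07115957e-04]
[0.41288691 0.26995987 0.14355153]
[0.41042367 0.27224498 0.15231114]
[0.40077582 0.27870901 0.17778017]
[{'location': [200.3, 145.4], 'conf': 0.85}, {'location': [202.9, 238.9], 'conf': 0.84}]
```

Request:
send_rows(increments=[{"jaw": 1,"delta_pos": [0,0,0.025],"rotation": [0,0,0]},{"jaw": 1,"delta_pos": [0,0,0.025],"rotation": [0,0,0]},{"jaw": 1,"delta_pos": [0,0,0.025],"rotation": [0,0,0]},{"jaw": 1,"delta_pos": [0,0,0.015],"rotation": [0,0,0]},{"jaw": 1,"delta_pos": [0,0,0.005],"rotation": [0,0,0]}])

```text
time_s: 5.38
ee_pos: [0.4791, 0.2788, 0.0274]
ee_rot: [0.413, 0.886, -0.086, 0.194]
contact_force: [-0.8, 0.0, 0.2]
grip_width: 0.085
```

Run:
```python
from h import *
cup=np.array([.4734,.2755,0])
w=want(np.radians(25)).apply([0,0,1])
plan(cup-FRONT*.008+[0,0,.032]+w*.0075,25)
p=camera("top");cv2.imwrite("pics/g2.png",cv2.resize(p["color"][190:290,150:250],None,fx=5,fy=5))
```

```text
t 5.38 pos [0.4791 0.2788 0.0274] rotvec tool deg [ 0.6 -0.5  0.3] shift now-tool [-0.0083 -0.0066  0.0061] shift want-tool [-0.0083 -0.0065  0.0063] f [-0.8  0.   0.2] w 0.085
```

View pics/g2.png

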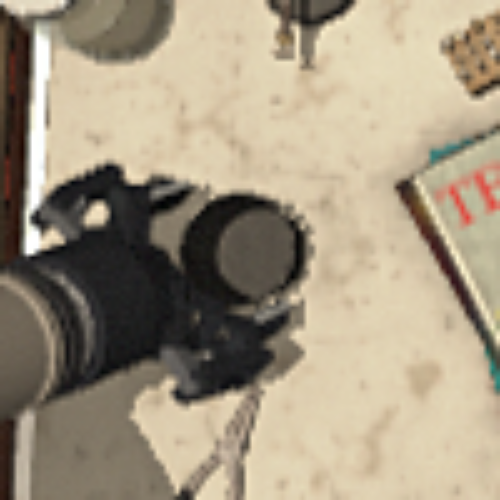

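Request:
send_rows(increments=[{"jaw": 1,"delta_pos": [-0.004,-0.0065,0],"rotation": [0.6,-0.5,0.3]},{"jaw": 1,"delta_pos": [-0.004,0,0.005],"rotation": [0,0,0]}])

```text
time_s: 5.68
ee_pos: [0.4802, 0.2687, 0.0271]
ee_rot: [0.416, 0.883, -0.091, 0.196]
contact_force: [-0.1, 1.0, -0.2]
grip_width: 0.0852
```

Run:
```python
from h import *
cup=np.array([.4734,.2755,0])
w=want(np.radians(25)).apply([0,0,1])
plan(cup-FRONT*.008+[0,0,.032]+w*.0075,25)
```

```text
t 5.67 pos [0.4802 0.2687 0.0271] rotvec tool deg [ 0.2 -0.1  0.1] shift now-tool [-0.0006 -0.0009  0.0023] shift want-tool [-0.0006 -0.0009  0.0023] f [-0.1  1.  -0.2] w 0.0852
```

Aligned. Close.

Request:
send_rows(increments=[{"jaw": 0.5,"delta_pos": [0,0,0],"rotation": [0,0,0]},{"jaw": 0.4,"delta_pos": [0,0,0],"rotation": [0,0,0]},{"jaw": 0.4,"delta_pos": [0,0,0],"rotation": [0,0,0]},{"jaw": 0.4,"delta_pos": [0,0,0],"rotation": [0,0,0]}], force=25)

```text
time_s: 6.18
ee_pos: [0.4807, 0.269, 0.028]
ee_rot: [0.416, 0.883, -0.09, 0.196]
contact_force: [-0.4, -0.5, -0.1]
grip_width: 0.067
```

Run:
```python
from h import *
plan([0.4802,0.2687,.08],25)
p=camera("top");cv2.imwrite("pics/g3.png",cv2.resize(p["color"][190:290,150:250],None,fx=5,fy=5))
```

```text
t 6.17 pos [0.4807 0.269  0.028 ] rotvec tool deg [ 0.3 -0.1 -0. ] shift now-tool [-0.0218 -0.0004 -0.0472] shift want-tool [-0.0219 -0.0006 -0.0471] f [-0.4 -0.5 -0.1] w 0.067
```

View pics/g3.png

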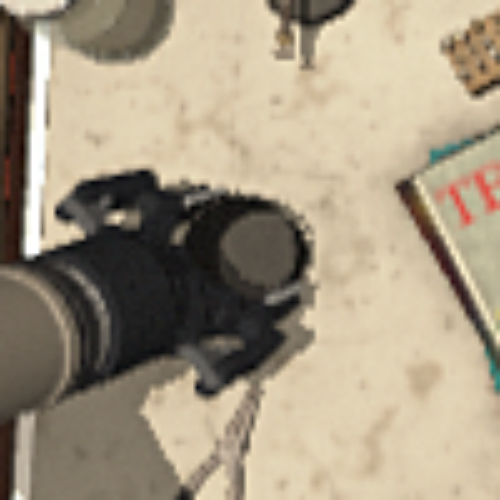

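Request:
send_rows(increments=[{"jaw": 0.3,"delta_pos": [-0.011,0,-0.024],"rotation": [0,0,0]},{"jaw": 0.3,"delta_pos": [-0.013,0,-0.028],"rotation": [0,0,0]}])

```text
time_s: 6.48
ee_pos: [0.4788, 0.2676, 0.084]
ee_rot: [0.415, 0.884, -0.093, 0.195]
contact_force: [1.3, 0.4, -1.0]
grip_width: 0.0663
```

Run:
```python
from h import *
seat=STAND+.152*FRONT
print(seat)
# TCP relative to cup at grasp
off=np.array([.4807,.269,.028])-np.array([.4734,.2755,0])
print(off, off@FRONT)
plan(seat+FRONT*.06-FRONT*.0095+[0,0,.085],25)
p=camera("scene");cv2.imwrite("pics/s3.png",cv2.resize(p["color"][130:280,180:380],None,fx=4,fy=4))
```

```text
[ 0.44451611 -0.18421306  0.        ]
[ 0.0073 -0.0065  0.028 ] -0.00965893080004788
t 6.47 pos [0.4788 0.2676 0.084 ] rotvec tool deg [-0.1 -0.   0.1] shift now-tool [-0.2501 -0.3144  0.1161] shift want-tool [-0.2508 -0.3138  0.1159] f [ 1.3  0.4 -1. ] w 0.0663
```

View pics/s3.png

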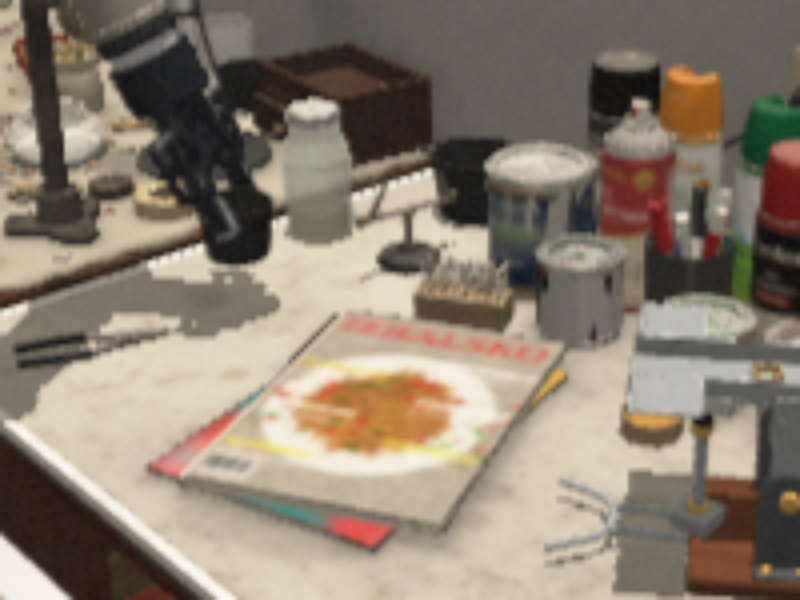

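Request:
send_rows(increments=[{"jaw": 0.3,"delta_pos": [-0.022,-0.027,0.01],"rotation": [0,0,0]},{"jaw": 0.3,"delta_pos": [-0.022,-0.027,0.01],"rotation": [0,0,0]},{"jaw": 0.3,"delta_pos": [-0.022,-0.027,0.01],"rotation": [0,0,0]},{"jaw": 0.3,"delta_pos": [-0.022,-0.027,0.01],"rotation": [0,0,0]},{"jaw": 0.3,"delta_pos": [-0.022,-0.027,0.01],"rotation": [0,0,0]},{"jaw": 0.3,"delta_pos": [-0.022,-0.027,0.01],"rotation": [0,0,0]},{"jaw": 0.3,"delta_pos": [-0.022,-0.027,0.01],"rotation": [0,0,0]},{"jaw": 0.3,"delta_pos": [-0.022,-0.027,0.01],"rotation": [0,0,0]},{"jaw": 0.3,"delta_pos": [-0.022,-0.027,0.01],"rotation": [0,0,0]},{"jaw": 0.3,"delta_pos": [-0.022,-0.027,0.01],"rotation": [0,0,0]}])

```text
time_s: 7.78
ee_pos: [0.4276, -0.0955, 0.0866]
ee_rot: [0.414, 0.885, -0.085, 0.197]
contact_force: [-0.1, 0.6, -0.7]
grip_width: 0.0666
```

Run:
```python
from h import *
seat=STAND+.152*FRONT
plan(seat+FRONT*.06-FRONT*.0095+[0,0,.085],25)
print(state()["joints"].round(2))
```

```text
t 7.78 pos [ 0.4276 -0.0955  0.0866] rotvec tool deg [ 0.8 -0.2  0.1] shift now-tool [-0.0253 -0.0436  0.0128] shift want-tool [-0.0253 -0.0434  0.0135] f [-0.1  0.6 -0.7] w 0.0666
[-0.77  0.11  0.64  2.43  0.68  0.47 -0.03]
```

Run:
```python
from h import *
seat=STAND+.152*FRONT
plan(seat+FRONT*.02-FRONT*.0097+[0,0,.075],25)
```

```text
t 7.78 pos [ 0.4276 -0.0955  0.0866] rotvec tool deg [ 0.8 -0.2  0.1] shift now-tool [-0.0576 -0.0441  0.0387] shift want-tool [-0.0575 -0.0434  0.0396] f [-0.1  0.6 -0.7] w 0.0666
```

Request:
send_rows(increments=[{"jaw": 0.3,"delta_pos": [-0.012,-0.012,0.008],"rotation": [0.5,0,0]},{"jaw": 0.3,"delta_pos": [-0.015,-0.011,0.01],"rotation": [0,0,0]},{"jaw": 0.3,"delta_pos": [-0.015,-0.011,0.01],"rotation": [0,0,0]}])

```text
time_s: 8.15
ee_pos: [0.4315, -0.1591, 0.0779]
ee_rot: [0.417, 0.883, -0.089, 0.195]
contact_force: [0.4, -0.6, -0.8]
grip_width: 0.0666
```

Run:
```python
from h import *
seat=STAND+.152*FRONT
plan(seat+FRONT*.02-FRONT*.0097+[0,0,.075],25)
print(state()["joints"].round(2))
p=camera("top");cv2.imwrite("pics/t4.png",cv2.resize(p["color"][165:275,310:450],None,fx=4,fy=4))
p=camera("scene");cv2.imwrite("pics/s4.png",cv2.resize(p["color"][170:300,270:420],None,fx=4,fy=4))
```

```text
t 8.15 pos [ 0.4315 -0.1591  0.0779] rotvec tool deg [ 0.3 -0.3 -0.1] shift now-tool [-0.0146 -0.006   0.0098] shift want-tool [-0.0145 -0.006   0.01  ] f [ 0.4 -0.6 -0.8] w 0.0666
[-0.61  0.16  0.68  2.41  0.62  0.36  0.19]
```

View pics/t4.png

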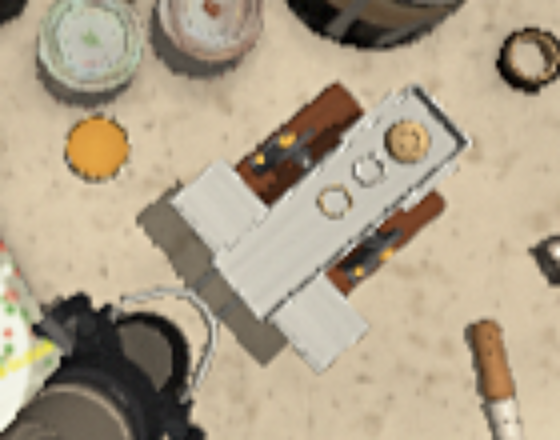

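View pics/s4.png

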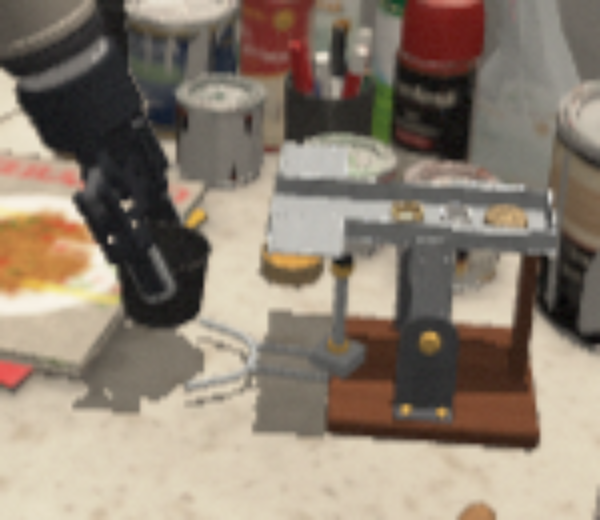

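Request:
send_rows(increments=[{"jaw": 0.3,"delta_pos": [-0.008,-0.004,0.006],"rotation": [0,0,0]},{"jaw": 0.3,"delta_pos": [-0.007,-0.002,0.005],"rotation": [0,0,0]},{"jaw": 0.3,"delta_pos": [0.006,0,0.012],"rotation": [0,0,0]}])

```text
time_s: 8.62
ee_pos: [0.4387, -0.1767, 0.0608]
ee_rot: [0.418, 0.883, -0.088, 0.195]
contact_force: [-0.0, -0.6, -0.6]
grip_width: 0.0666
```

Run:
```python
from h import *
seat=STAND+.152*FRONT
plan(seat+FRONT*.02-FRONT*.0097+[0,0,.029],25)
print(state()["joints"].round(2))
```

```text
t 8.62 pos [ 0.4387 -0.1767  0.0608] rotvec tool deg [ 0.3 -0.3 -0.3] shift now-tool [ 0.0141 -0.0005  0.0286] shift want-tool [ 0.0142 -0.0003  0.0285] f [-0.  -0.6 -0.6] w 0.0666
[-0.53  0.23  0.67  2.41  0.58  0.28  0.25]
```

```bash
cat >> h.py <<'E'
def lean(yaw):
    a=np.arctan2(FRONT[1],FRONT[0])-np.radians(yaw); return np.array([np.cos(a),np.sin(a),0])
def want2(tilt,yaw):
    L=lean(yaw);t=np.radians(tilt);Z=np.array([0,0,1.]);z=-np.cos(t)*Z-np.sin(t)*L;x=np.cos(t)*L-np.sin(t)*Z
    return R.from_matrix(np.stack([x,np.cross(z,x),z],1))
def plan2(pos,tilt,yaw):
    s=state();r=R.from_quat(s["ee_rot"]);w=want2(tilt,yaw);pos=np.array(pos)
    print("t",round(s["time_s"],2),"pos",s["ee_pos"].round(4),"rot",np.degrees((r.inv()*w).as_rotvec()).round(1),"shift now",r.inv().apply(pos-s["ee_pos"]).round(4),"shift want",w.inv().apply(pos-s["ee_pos"]).round(4),"f",s["contact_force"].round(1),"w",round(s["grip_width"],4),"j",s["joints"].round(2))
SEAT=STAND+.152*FRONT
E
python3 - <<'E'
from h import *
plan2(SEAT+FRONT*.025-lean(22)*.0097+[0,0,.061],25,22)
E
```

```text
t 8.62 pos [ 0.4387 -0.1767  0.0608] rot [ 9.6 -0.3 19.7] shift now [ 0.0059 -0.004  -0.0029] shift want [ 0.0041 -0.0061 -0.0021] f [-0.  -0.6 -0.6] w 0.0666 j [-0.53  0.23  0.67  2.41  0.58  0.28  0.25]
```

Request:
send_rows(increments=[{"jaw": 0.3,"delta_pos": [0.003,-0.002,-0.002],"rotation": [3.2,0,6.6]},{"jaw": 0.3,"delta_pos": [0.003,-0.002,-0.001],"rotation": [3.2,0,6.6]},{"jaw": 0.3,"delta_pos": [0,0,0],"rotation": [3.2,0,6.6]}])

```text
time_s: 9.0
ee_pos: [0.4289, -0.1719, 0.0597]
ee_rot: [0.583, 0.784, -0.128, 0.17]
contact_force: [0.0, -0.1, -1.7]
grip_width: 0.0665
```

Run:
```python
from h import *
plan2(SEAT+FRONT*.025-lean(22)*.0097+[0,0,.029],25,22)
```

```text
t 9.0 pos [ 0.4289 -0.1719  0.0597] rot [-0.5 -0.4 -0.7] shift now [0.0101 0.002  0.0291] shift want [0.0103 0.0019 0.0291] f [ 0.  -0.1 -1.7] w 0.0665 j [-0.65  0.32  0.73  2.33  0.44  0.47 -0.06]
```

Request:
send_rows(increments=[{"jaw": 0.3,"delta_pos": [0.004,0.001,0.011],"rotation": [-0.5,-0.4,-0.7]},{"jaw": 0.3,"delta_pos": [0.003,0.001,0.009],"rotation": [0,0,0]},{"jaw": 0.3,"delta_pos": [0.002,0,0.005],"rotation": [0,0,0]}])

```text
time_s: 9.38
ee_pos: [0.4343, -0.1705, 0.0326]
ee_rot: [0.575, 0.789, -0.126, 0.176]
contact_force: [0.3, 0.0, -0.8]
grip_width: 0.0664
```

Run:
```python
from h import *
plan2(SEAT+FRONT*.025-lean(22)*.0097+[0,0,.029],25,22)
p=camera("top");cv2.imwrite("pics/t5.png",cv2.resize(p["color"][165:275,310:450],None,fx=4,fy=4))
p=camera("scene");cv2.imwrite("pics/s5.png",cv2.resize(p["color"][170:300,270:420],None,fx=4,fy=4))
```

```text
t 9.38 pos [ 0.4343 -0.1705  0.0326] rot [ 0.3 -0.   0.2] shift now [-0.0009 -0.0038  0.0044] shift want [-0.0009 -0.0038  0.0044] f [ 0.3  0.  -0.8] w 0.0664 j [-0.63  0.4   0.71  2.34  0.44  0.37 -0.07]
```

View pics/t5.png

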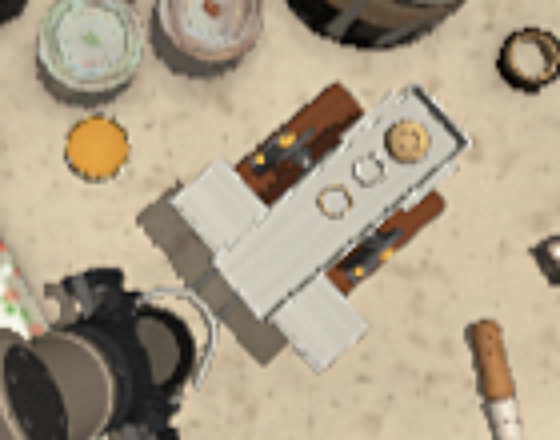

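View pics/s5.png

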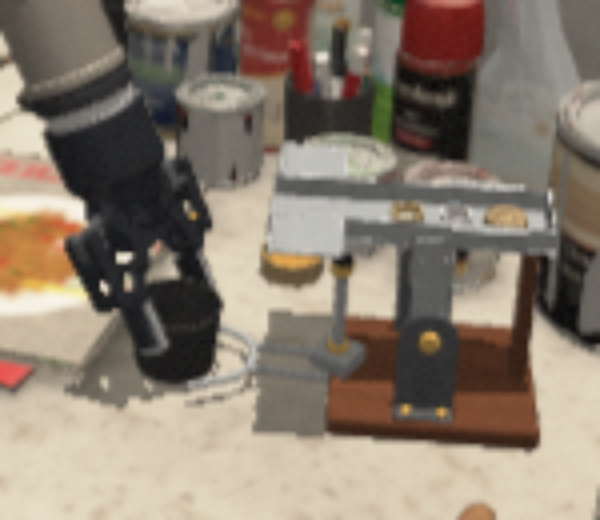

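Request:
send_rows(increments=[{"jaw": 0.3,"delta_pos": [0,-0.004,0.003],"rotation": [0,0,0]},{"jaw": 0.3,"delta_pos": [0,0,0.002],"rotation": [0,0,0]}])

```text
time_s: 9.72
ee_pos: [0.4302, -0.1745, 0.0281]
ee_rot: [0.576, 0.788, -0.127, 0.175]
contact_force: [0.4, -0.5, -0.6]
grip_width: 0.0665
```

Run:
```python
from h import *
plan2(SEAT+FRONT*.0-lean(22)*.0097+[0,0,.029],25,22)
```

```text
t 9.72 pos [ 0.4302 -0.1745  0.0281] rot [ 0.2 -0.   0.1] shift now [-0.0215  0.0107  0.009 ] shift want [-0.0215  0.0107  0.009 ] f [ 0.4 -0.5 -0.6] w 0.0665 j [-0.62  0.41  0.71  2.35  0.44  0.35 -0.07]
```

Request:
send_rows(increments=[{"jaw": 0.3,"delta_pos": [-0.006,0.003,0.0026],"rotation": [0,0,0]},{"jaw": 0.3,"delta_pos": [-0.006,0.003,0.0026],"rotation": [0,0,0]},{"jaw": 0.3,"delta_pos": [-0.005,0.003,0.0022],"rotation": [0,0,0]}])

```text
time_s: 10.1
ee_pos: [0.4385, -0.1938, 0.0308]
ee_rot: [0.579, 0.786, -0.133, 0.171]
contact_force: [-5.4, 0.3, 9.4]
grip_width: 0.0662
```

Run:
```python
from h import *
plan2(SEAT+FRONT*.0-lean(22)*.0097+[0,0,.029],25,22)
p=camera("top");cv2.imwrite("pics/t6.png",cv2.resize(p["color"][165:275,310:450],None,fx=5,fy=5))
```

```text
t 10.1 pos [ 0.4385 -0.1938  0.0308] rot [-0.7  0.1 -0. ] shift now [-0.0014  0.0087  0.0026] shift want [-0.0014  0.0086  0.0027] f [-5.4  0.3  9.4] w 0.0662 j [-0.55  0.42  0.68  2.32  0.43  0.37 -0.02]
```

View pics/t6.png

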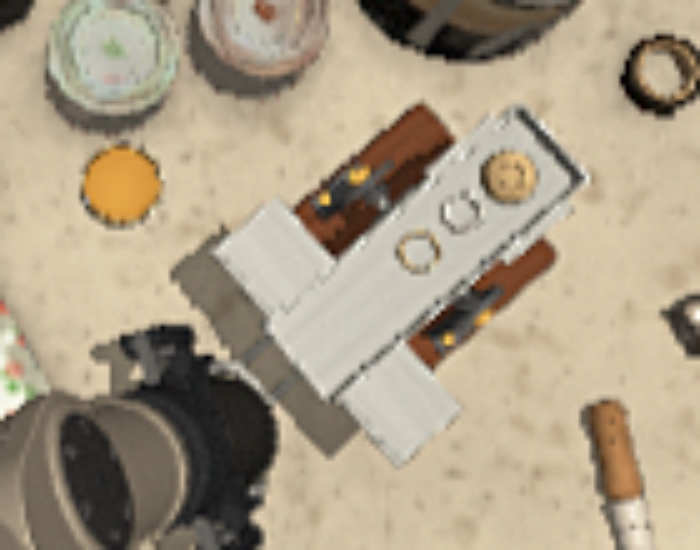

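Run:
```python
from h import *
p=camera("scene");cv2.imwrite("pics/s6.png",cv2.resize(p["color"][200:290,280:380],None,fx=6,fy=6,interpolation=cv2.INTER_CUBIC))
```

```text
(no output)
```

View pics/s6.png

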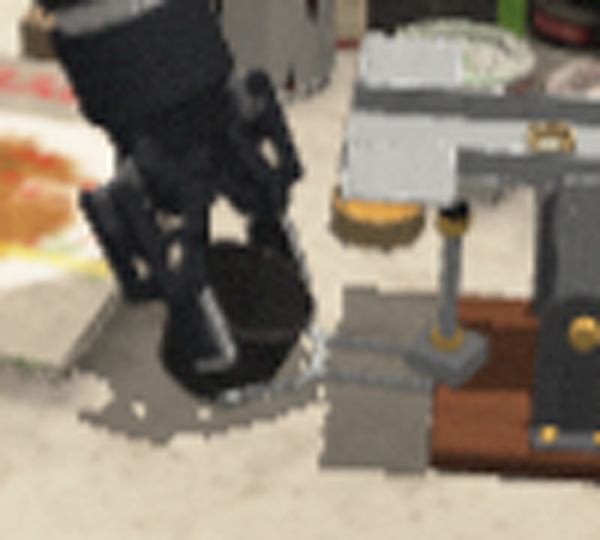

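Run:
```python
from h import *
plan2(SEAT+FRONT*.028-lean(22)*.0097+[0,0,.033],25,22)
```

```text
t 10.2 pos [ 0.4403 -0.1932  0.0307] rot [-0.5  0.1 -0.1] shift now [ 0.0204 -0.0039 -0.012 ] shift want [ 0.0204 -0.0038 -0.012 ] f [-2.1 -0.7  2.5] w 0.0663 j [-0.55  0.42  0.68  2.32  0.43  0.37 -0.02]
```

Request:
send_rows(increments=[{"jaw": 0.3,"delta_pos": [0.007,-0.001,-0.004],"rotation": [0,0,0]},{"jaw": 0.3,"delta_pos": [0.007,-0.001,-0.004],"rotation": [0,0,0]},{"jaw": 0.3,"delta_pos": [0.006,-0.001,-0.004],"rotation": [0,0,0]}])

```text
time_s: 10.58
ee_pos: [0.4303, -0.1703, 0.0331]
ee_rot: [0.578, 0.786, -0.131, 0.173]
contact_force: [-0.1, 0.1, -0.3]
grip_width: 0.0662
```

Run:
```python
from h import *
plan2(SEAT+FRONT*.028-lean(22)*.0097+[0,0,.033],25,22)
p=camera("scene");a=cv2.resize(p["color"][200:290,290:355],None,fx=6,fy=6,interpolation=cv2.INTER_CUBIC)
p=camera("top");b=cv2.resize(p["color"][205:295,310:375],None,fx=6,fy=6,interpolation=cv2.INTER_CUBIC)
cv2.imwrite("pics/s7.png",np.hstack([a,b]))
```

```text
t 10.57 pos [ 0.4303 -0.1703  0.0331] rot [-0.4  0.  -0.1] shift now [-0.0012 -0.0011  0.0006] shift want [-0.0012 -0.0011  0.0006] f [-0.1  0.1 -0.3] w 0.0662 j [-0.63  0.4   0.71  2.34  0.44  0.39 -0.08]
```

View pics/s7.png

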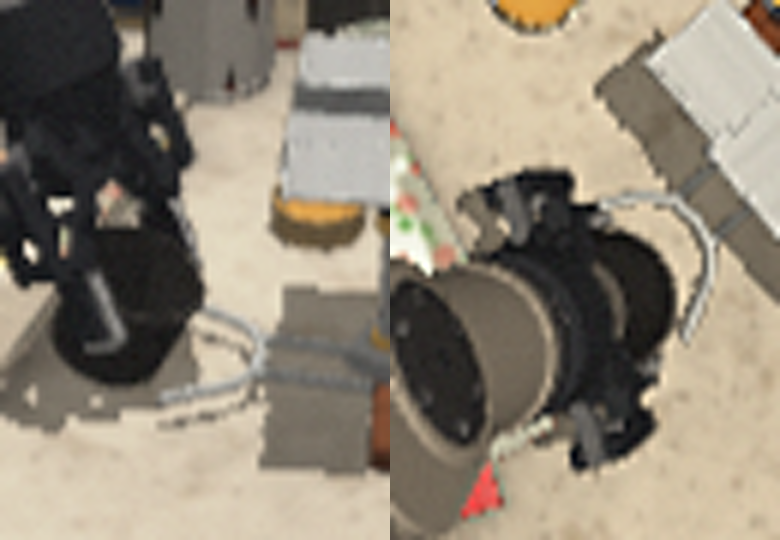

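Request:
send_rows(increments=[{"jaw": 0.5,"delta_pos": [0,0,0],"rotation": [0,0,0]},{"jaw": 0.7,"delta_pos": [0,0,0],"rotation": [0,0,0]},{"jaw": 1,"delta_pos": [0,0,0],"rotation": [0,0,0]},{"jaw": 1,"delta_pos": [0,0,0],"rotation": [0,0,0]}])

```text
time_s: 11.18
ee_pos: [0.4309, -0.17, 0.0333]
ee_rot: [0.578, 0.787, -0.13, 0.173]
contact_force: [-0.5, 0.3, 0.9]
grip_width: 0.0852
```

Run:
```python
from h import *
plan2(SEAT+FRONT*.028-lean(22)*.0097+[0,0,.033],25,22)
p=camera("scene");a=cv2.resize(p["color"][200:290,290:355],None,fx=6,fy=6,interpolation=cv2.INTER_CUBIC)
p=camera("top");b=cv2.resize(p["color"][205:295,310:375],None,fx=6,fy=6,interpolation=cv2.INTER_CUBIC)
cv2.imwrite("pics/s8.png",np.hstack([a,b]))
```

```text
t 11.18 pos [ 0.4309 -0.17    0.0333] rot [-0.3  0.  -0. ] shift now [-0.0011 -0.0018  0.0008] shift want [-0.0011 -0.0018  0.0008] f [-0.5  0.3  0.9] w 0.0852 j [-0.63  0.4   0.71  2.34  0.44  0.39 -0.08]
```

View pics/s8.png

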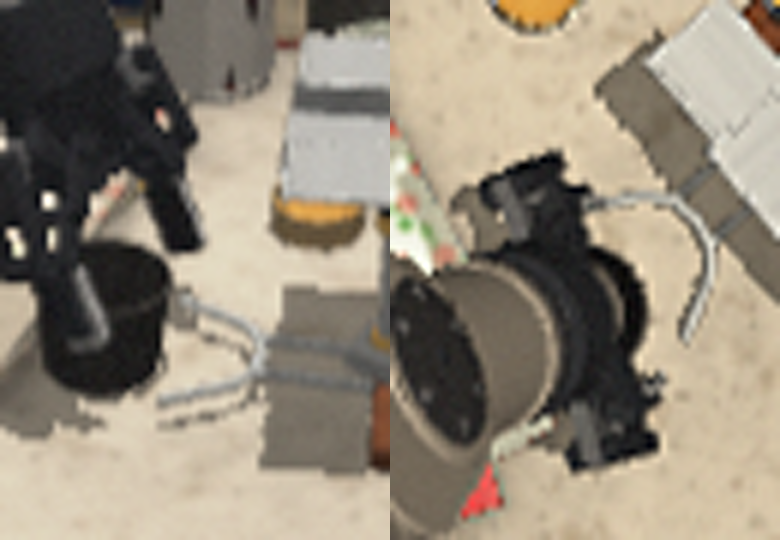

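Request:
send_rows(increments=[{"jaw": 1,"delta_pos": [-0.006,0,-0.018],"rotation": [0,0,0]},{"jaw": 1,"delta_pos": [-0.013,0,-0.027],"rotation": [0,0,0]},{"jaw": 1,"delta_pos": [-0.015,0,-0.032],"rotation": [0,0,0]},{"jaw": -1,"delta_pos": [-0.015,0,-0.032],"rotation": [0,0,0]},{"jaw": -1,"delta_pos": [-0.015,0,-0.032],"rotation": [0,0,0]}])

```text
time_s: 11.9
ee_pos: [0.4285, -0.169, 0.1901]
ee_rot: [0.578, 0.787, -0.134, 0.171]
contact_force: [-0.2, 0.2, -0.4]
grip_width: 0.0514
```

Run:
```python
from h import *
plan2(SEAT+FRONT*.028,15,22)
p=camera("scene");a=cv2.resize(p["color"][200:290,290:355],None,fx=6,fy=6,interpolation=cv2.INTER_CUBIC)
p=camera("top");b=cv2.resize(p["color"][205:295,310:375],None,fx=6,fy=6,interpolation=cv2.INTER_CUBIC)
cv2.imwrite("pics/s9.png",np.hstack([a,b]))
```

```text
t 11.9 pos [ 0.4285 -0.169   0.1901] rot [-0.8 10.1  0. ] shift now [0.0865 0.0027 0.1694] shift want [0.0556 0.0002 0.182 ] f [-0.2  0.2 -0.4] w 0.0514 j [-0.81 -0.01  0.78  2.21  0.56  0.9  -0.07]
```

View pics/s9.png

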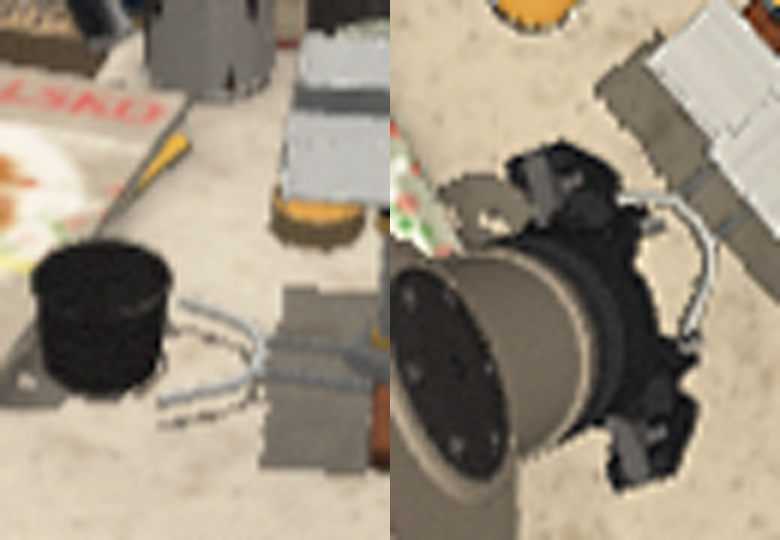

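```bash
cat > cup.py <<'E'
from h import *
from scipy.optimize import least_squares
def locate(p,box,zlo=.045,zhi=.058):
    l,t,r,b=box;vv,uu=np.mgrid[t:b,l:r];W=world(p,uu.ravel(),vv.ravel());g=p["color"][t:b,l:r].reshape(-1,3).mean(1)
    k=(W[:,2]>zlo)&(W[:,2]<zhi)&(g<70)&(p["z_map"][t:b,l:r].ravel()>0)
    s=W[k]; return s
E
python3 - <<'E'
from cup import *
p=camera("scene")
s=locate(p,(288,232,322,272))
(cx,cy),r=cv2.minEnclosingCircle(s[:,:2].astype(np.float32));print(len(s),cx,cy,2*r,s.min(0),s.max(0))
# side fit: points z .01-.045 : radius taper
s=locate(p,(288,232,322,272),.012,.056)
q=least_squares(lambda t:np.hypot(s[:,0]-t[0],s[:,1]-t[1])-(.0275+.007*s[:,2]/.052),[cx,cy],loss="soft_l1",f_scale=.002)
print(q.x,q.cost,np.median(abs(q.fun)))
for c in([cx,cy],q.x):
    d=np.array(c)-SEAT[:2];print("front off",d@FRONT[:2],"lat(+Y)",d@[-FRONT[1],FRONT[0]]*-1)
E
```

```text
105 0.42103123664855957 -0.1456998884677887 0.0714932456612587 [ 0.38727579 -0.17854329  0.04500844] [ 0.45460605 -0.11127812  0.05506362]
[ 0.42119901 -0.14412065] 0.0007044482416095445 0.0015016817760770077
front off 0.044655929278366854 lat(+Y) 0.0063758857052133334
front off 0.04576779115574049 lat(+Y) 0.007509862282171183
```

Run:
```python
from h import *
cup=np.array([.421,-.1452,0])
plan2(cup-lean(10)*.005+[0,0,.12],15,10)
```

```text
t 12.05 pos [ 0.4301 -0.1685  0.1904] rot [ -4.6   9.9 -11.3] shift now [ 0.0479 -0.0001  0.0553] shift want [0.0373 0.0035 0.0628] f [ 1.3 -1.8 -1.2] w 0.0282 j [-0.81 -0.01  0.78  2.21  0.56  0.9  -0.07]
```

Request:
send_rows(increments=[{"jaw": 1,"delta_pos": [0,0,0],"rotation": [-2.3,5,-5.6]},{"jaw": 1,"delta_pos": [0,0,0],"rotation": [-2.3,5,-5.6]},{"jaw": 1,"delta_pos": [0.012,0.001,0.015],"rotation": [0,0,0]},{"jaw": 1,"delta_pos": [0.012,0.001,0.015],"rotation": [0,0,0]}])

```text
time_s: 12.55
ee_pos: [0.4216, -0.1539, 0.1512]
ee_rot: [0.499, 0.857, -0.065, 0.109]
contact_force: [-0.3, 0.0, -0.2]
grip_width: 0.0856
```

Run:
```python
from h import *
cup=np.array([.421,-.1452,0])
plan2(cup-lean(10)*.005+[0,0,.1],15,10)
```

```text
t 12.55 pos [ 0.4216 -0.1539  0.1512] rot [-0.1 -0.4  0.1] shift now [0.0157 0.0039 0.0489] shift want [0.016  0.0038 0.0487] f [-0.3  0.  -0.2] w 0.0856 j [-0.76  0.02  0.88  2.24  0.27  0.75  0.45]
```

Request:
send_rows(increments=[{"jaw": 1,"delta_pos": [0.008,0.002,0.022],"rotation": [0,0,0]},{"jaw": 1,"delta_pos": [0.008,0.002,0.022],"rotation": [0,0,0]},{"jaw": 1,"delta_pos": [0,0,0],"rotation": [0,0,0]}])

```text
time_s: 12.92
ee_pos: [0.4179, -0.1483, 0.099]
ee_rot: [0.499, 0.857, -0.068, 0.106]
contact_force: [0.3, 0.3, -0.5]
grip_width: 0.0855
```

Run:
```python
from h import *
cup=np.array([.421,-.1452,0])
plan2(cup-lean(10)*.005+[0,0,.026],15,10)
```

```text
t 12.93 pos [ 0.4179 -0.1483  0.099 ] rot [-0.6 -0.6  0.2] shift now [0.0145 0.0051 0.0716] shift want [0.0153 0.0042 0.0715] f [ 0.3  0.3 -0.5] w 0.0855 j [-0.71  0.17  0.87  2.3   0.14  0.6   0.54]
```

Request:
send_rows(increments=[{"jaw": 1,"delta_pos": [0.005,0.005,0.01],"rotation": [-0.6,-0.6,0.2]},{"jaw": 1,"delta_pos": [0.002,0,0.01],"rotation": [0,0,0]}])

```text
time_s: 13.18
ee_pos: [0.4216, -0.1451, 0.0778]
ee_rot: [0.5, 0.856, -0.066, 0.113]
contact_force: [-0.4, -0.1, -0.1]
grip_width: 0.0857
```

Run:
```python
from h import *
cup=np.array([.421,-.1452,0])
plan2(cup-lean(10)*.005+[0,0,.026],15,10)
```

```text
t 13.18 pos [ 0.4216 -0.1451  0.0778] rot [-0.   0.1 -0.1] shift now [ 0.0089 -0.0006  0.0513] shift want [ 0.0088 -0.0006  0.0513] f [-0.4 -0.1 -0.1] w 0.0857 j [-0.68  0.22  0.84  2.32  0.1   0.52  0.56]
```

Request:
send_rows(increments=[{"jaw": 1,"delta_pos": [0.003,0,0.016],"rotation": [0,0,0]},{"jaw": 1,"delta_pos": [0.003,0,0.016],"rotation": [0,0,0]},{"jaw": 1,"delta_pos": [0.003,0,0.015],"rotation": [0,0,0]}])

```text
time_s: 13.55
ee_pos: [0.425, -0.149, 0.0297]
ee_rot: [0.5, 0.856, -0.066, 0.115]
contact_force: [-0.6, -0.8, 0.2]
grip_width: 0.0854
```

Run:
```python
from h import *
cup=np.array([.421,-.1452,0])
plan2(cup-lean(10)*.005+[0,0,.026],15,10)
```

```text
t 13.55 pos [ 0.425  -0.149   0.0297] rot [ 0.1  0.2 -0.1] shift now [ 0.0012 -0.0016  0.0035] shift want [ 0.0012 -0.0016  0.0035] f [-0.6 -0.8  0.2] w 0.0854 j [-0.55  0.34  0.72  2.34 -0.03  0.37  0.67]
```

Request:
send_rows(increments=[{"jaw": 0.5,"delta_pos": [0,-0.001,0],"rotation": [0,0,0]},{"jaw": 0.3,"delta_pos": [0,0,0],"rotation": [0,0,0]},{"jaw": 0.3,"delta_pos": [0,0,0],"rotation": [0,0,0]},{"jaw": 0.3,"delta_pos": [0,0,0],"rotation": [0,0,0]}], force=40)

```text
time_s: 14.05
ee_pos: [0.4246, -0.1505, 0.0313]
ee_rot: [0.501, 0.855, -0.065, 0.114]
contact_force: [-0.5, -1.2, -1.0]
grip_width: 0.0658
```

Run:
```python
from cup import *
p=camera("scene")
s=locate(p,(288,232,322,272),.012,.056)
q=least_squares(lambda t:np.hypot(s[:,0]-t[0],s[:,1]-t[1])-(.0275+.007*s[:,2]/.052),[.42,-.145],loss="soft_l1",f_scale=.001)
st=state();print(q.x,np.median(abs(q.fun)),st["ee_pos"][:2]-q.x)
plan2(SEAT+FRONT*.02-lean(10)*.005+[0,0,.0305],15,10)
plan2(SEAT+FRONT*.0-lean(10)*.005+[0,0,.0305],15,10)
cv2.imwrite("pics/s10.png",cv2.resize(p["color"][200:290,280:380],None,fx=6,fy=6,interpolation=cv2.INTER_CUBIC))
```

```text
[ 0.42054937 -0.14350256] 0.0014597784691619958 [ 0.00408464 -0.0069729 ]
t 14.1 pos [ 0.4246 -0.1505  0.0313] rot [ 0.1  0.1 -0.2] shift now [-0.0234 -0.0027  0.0071] shift want [-0.0234 -0.0028  0.0071] f [ 0.2 -0.1 -0.3] w 0.0656 j [-0.55  0.34  0.72  2.34 -0.03  0.38  0.67]
t 14.1 pos [ 0.4246 -0.1505  0.0313] rot [ 0.1  0.1 -0.2] shift now [-0.0424  0.0008  0.0123] shift want [-0.0424  0.0007  0.0122] f [ 0.2 -0.1 -0.3] w 0.0656 j [-0.55  0.34  0.72  2.34 -0.03  0.38  0.67]
```

View pics/s10.png

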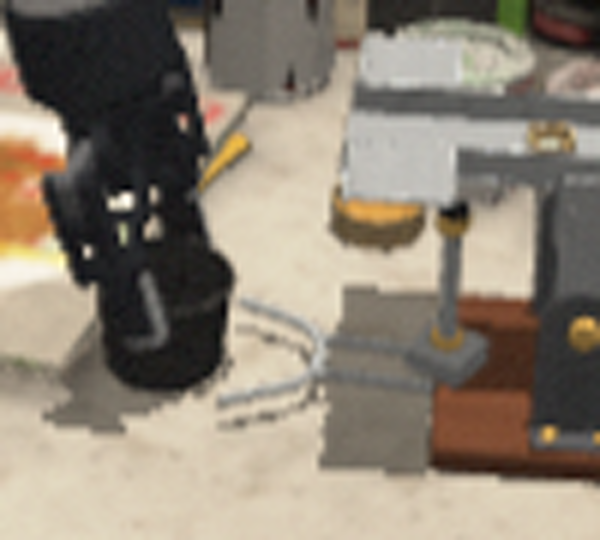

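Request:
send_rows(increments=[{"jaw": 0.3,"delta_pos": [-0.007,-0.0012,0.0019],"rotation": [0,0,0]},{"jaw": 0.3,"delta_pos": [-0.007,-0.001,0.0019],"rotation": [0,0,0]},{"jaw": 0.3,"delta_pos": [-0.007,-0.001,0.0019],"rotation": [0,0,0]}])

```text
time_s: 14.48
ee_pos: [0.4331, -0.1721, 0.0315]
ee_rot: [0.501, 0.856, -0.065, 0.115]
contact_force: [-0.1, -0.0, -0.8]
grip_width: 0.0657
```

Run:
```python
from h import *
plan2(SEAT-FRONT*.008+[0,0,.0308],15,10)
```

```text
t 14.47 pos [ 0.4331 -0.1721  0.0315] rot [ 0.2  0.2 -0.2] shift now [-0.023   0.0054  0.007 ] shift want [-0.0231  0.0053  0.0069] f [-0.1 -0.  -0.8] w 0.0657 j [-0.46  0.35  0.69  2.31 -0.05  0.38  0.73]
```

Request:
send_rows(increments=[{"jaw": 0.3,"delta_pos": [-0.006,0.003,0.0017],"rotation": [0,0,0]},{"jaw": 0.3,"delta_pos": [-0.006,0.002,0.0017],"rotation": [0,0,0]}])

```text
time_s: 14.72
ee_pos: [0.4442, -0.1817, 0.0313]
ee_rot: [0.501, 0.855, -0.065, 0.115]
contact_force: [-0.3, 0.5, -1.0]
grip_width: 0.0659
```

Run:
```python
from h import *
plan2(SEAT-FRONT*.008+[0,0,.0308],15,10)
p=camera("scene");a=cv2.resize(p["color"][200:290,290:355],None,fx=6,fy=6,interpolation=cv2.INTER_CUBIC)
p=camera("top");b=cv2.resize(p["color"][205:295,310:375],None,fx=6,fy=6,interpolation=cv2.INTER_CUBIC)
cv2.imwrite("pics/s11.png",np.hstack([a,b]))
```

```text
t 14.72 pos [ 0.4442 -0.1817  0.0313] rot [ 0.1  0.2 -0.3] shift now [-0.0097  0.0005  0.0032] shift want [-0.0097  0.0004  0.0032] f [-0.3  0.5 -1. ] w 0.0659 j [-0.42  0.37  0.66  2.28 -0.07  0.39  0.76]
```

View pics/s11.png

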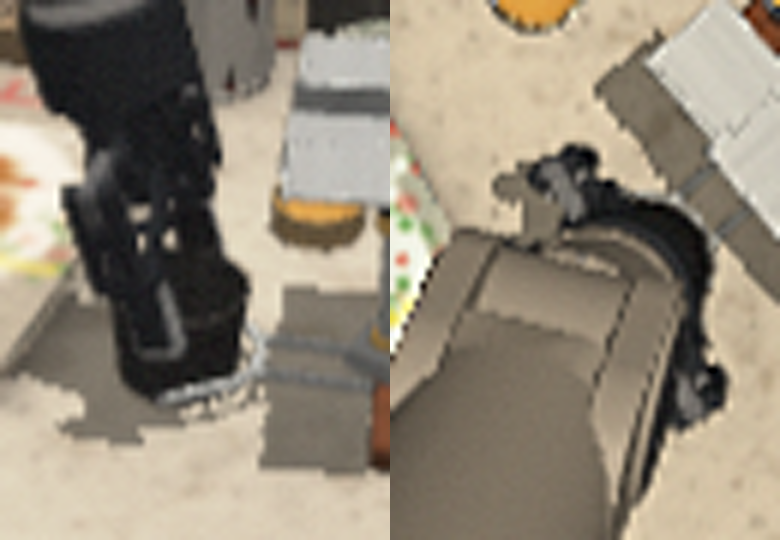

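Request:
send_rows(increments=[{"jaw": 0.3,"delta_pos": [-0.004,0,0.001],"rotation": [0,0,0]},{"jaw": 0.3,"delta_pos": [-0.004,0,0.001],"rotation": [0,0,0]}])

```text
time_s: 15.08
ee_pos: [0.4484, -0.1887, 0.0314]
ee_rot: [0.501, 0.855, -0.065, 0.114]
contact_force: [-2.1, 4.4, 4.0]
grip_width: 0.0658
```

Run:
```python
from h import *
plan2(SEAT-FRONT*.008+[0,0,.0308],15,10)
p=camera("scene");cv2.imwrite("pics/s12.png",cv2.resize(p["color"][200:290,290:355],None,fx=6,fy=6,interpolation=cv2.INTER_CUBIC))
```

```text
t 15.07 pos [ 0.4484 -0.1887  0.0314] rot [ 0.1  0.1 -0.2] shift now [-0.0018  0.0002  0.0011] shift want [-0.0018  0.0002  0.0011] f [-2.1  4.4  4. ] w 0.0658 j [-0.39  0.37  0.65  2.27 -0.07  0.39  0.78]
```

View pics/s12.png

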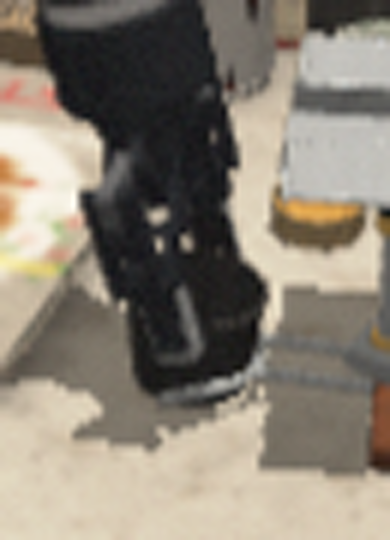

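Request:
send_rows(increments=[{"jaw": 0.5,"delta_pos": [0,0,0],"rotation": [0,0,0]},{"jaw": 0.7,"delta_pos": [0,0,0],"rotation": [0,0,0]},{"jaw": 1,"delta_pos": [0,0,0],"rotation": [0,0,0]},{"jaw": 1,"delta_pos": [0,0,0],"rotation": [0,0,0]}])

```text
time_s: 15.62
ee_pos: [0.4487, -0.1891, 0.0316]
ee_rot: [0.501, 0.855, -0.065, 0.115]
contact_force: [-0.1, -0.2, -0.2]
grip_width: 0.0853
```

Run:
```python
from h import *
plan2(SEAT-FRONT*.008+[0,0,.0308],15,10)
p=camera("scene");cv2.imwrite("pics/s13.png",cv2.resize(p["color"][200:290,290:355],None,fx=6,fy=6,interpolation=cv2.INTER_CUBIC))
```

```text
t 15.62 pos [ 0.4487 -0.1891  0.0316] rot [ 0.2  0.2 -0.2] shift now [-0.0013  0.0002  0.0012] shift want [-0.0013  0.0002  0.0012] f [-0.1 -0.2 -0.2] w 0.0853 j [-0.39  0.37  0.65  2.27 -0.07  0.39  0.79]
```

View pics/s13.png

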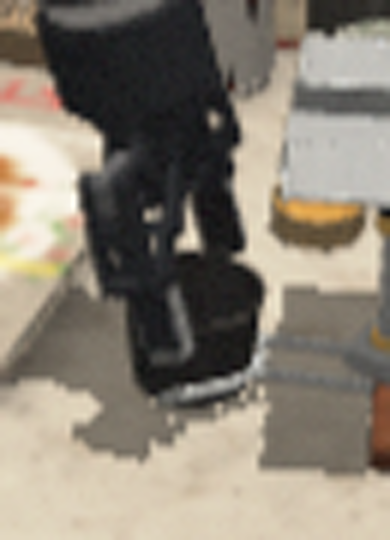

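Request:
send_rows(increments=[{"jaw": 1,"delta_pos": [0,0,-0.012],"rotation": [0,0,0]},{"jaw": 1,"delta_pos": [0,0,-0.02],"rotation": [0,0,0]},{"jaw": 1,"delta_pos": [0,0,-0.025],"rotation": [0,0,0]},{"jaw": 1,"delta_pos": [0,0,-0.03],"rotation": [0,0,0]},{"jaw": 0,"delta_pos": [0,0,-0.03],"rotation": [0,0,0]}])

```text
time_s: 16.3
ee_pos: [0.431, -0.1629, 0.148]
ee_rot: [0.502, 0.855, -0.067, 0.113]
contact_force: [1.0, 1.0, 0.6]
grip_width: 0.07
```

Run:
```python
from cup import *
plan2(SEAT-FRONT*.008+[0,0,.0308],15,10)
p=camera("scene");cv2.imwrite("pics/s14.png",cv2.resize(p["color"][200:290,290:390],None,fx=6,fy=6,interpolation=cv2.INTER_CUBIC))
s=locate(p,(300,232,345,272))
(cx,cy),r=cv2.minEnclosingCircle(s[:,:2].astype(np.float32));print(len(s),cx,cy,2*r)
s=locate(p,(300,232,345,272),.022,.056)
q=least_squares(lambda t:np.hypot(s[:,0]-t[0],s[:,1]-t[1])-(.0275+.007*s[:,2]/.052),[cx,cy],loss="soft_l1",f_scale=.001)
for c in([cx,cy],q.x):
    d=np.array(c)-SEAT[:2];print(c,"front off",d@FRONT[:2],"lat(+Y)",d@[.7716,.636])
```

```text
t 16.3 pos [ 0.431  -0.1629  0.148 ] rot [-0.1  0.1 -0.4] shift now [-0.0014  0.0029  0.1217] shift want [-0.0016  0.0027  0.1217] f [1.  1.  0.6] w 0.07 j [-0.74  0.07  0.89  2.23  0.24  0.73  0.49]
110 0.4443037211894989 -0.18222364783287048 0.0724715143442154
[0.4443037211894989, -0.18222364783287048] front off 0.0016701781262898215 lat(+Y) 0.0011013886473350775
[ 0.44537871 -0.18130064] front off 0.0016986165625189923 lat(+Y) 0.002517879415577316
```

View pics/s14.png

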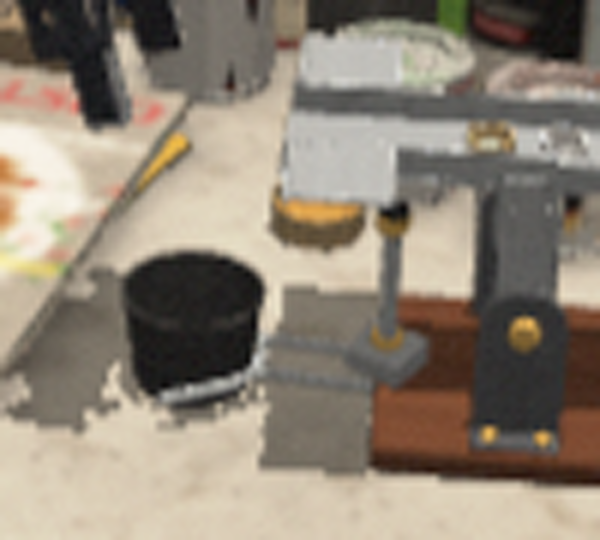

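```bash
cat >> h.py <<'E'
c_,s_=np.cos(A),np.sin(A)
def T(X,Y,Z): return STAND+np.array([c_*X-s_*Y,s_*X+c_*Y,Z])
E
python3 - <<'E'
from h import *
print(T(-.09,-.054,.15),T(-.09,.054,.15))
plan2(T(-.09,-.054,.20),15,0)
E
```

```text
[ 0.44228523 -0.26640201  0.15      ] [ 0.52562069 -0.19770556  0.15      ]
t 16.35 pos [ 0.4331 -0.1628  0.1508] rot [ -2.4   0.2 -10.1] shift now [-0.1046 -0.0421 -0.0229] shift want [-0.0956 -0.0588 -0.0253] f [ 1.8 -2.2  0.9] w 0.0625 j [-0.74  0.06  0.89  2.22  0.24  0.73  0.48]
```

Request:
send_rows(increments=[{"jaw": -1,"delta_pos": [-0.008,0,-0.03],"rotation": [0,0,0]},{"jaw": -1,"delta_pos": [-0.008,0,-0.03],"rotation": [-1.2,0,-5]},{"jaw": -1,"delta_pos": [-0.025,-0.018,0.005],"rotation": [-1.2,0,-5]},{"jaw": -1,"delta_pos": [-0.025,-0.018,0.005],"rotation": [0,0,0]},{"jaw": -1,"delta_pos": [-0.025,-0.018,0.005],"rotation": [0,0,0]}])

```text
time_s: 16.98
ee_pos: [0.438, -0.2555, 0.222]
ee_rot: [0.419, 0.899, -0.05, 0.122]
contact_force: [0.6, 0.3, 0.5]
grip_width: 0.0
```

Run:
```python
from h import *
plan2(T(-.09,-.054,.18),15,0)
```

```text
t 16.98 pos [ 0.438  -0.2555  0.222 ] rot [0.8 0.1 0.4] shift now [ 0.0002 -0.0042  0.0434] shift want [ 0.0001 -0.0036  0.0434] f [0.6 0.3 0.5] w 0.0 j [-0.76 -0.03  1.12  2.09  0.2   0.84  0.95]
```

Request:
send_rows(increments=[{"jaw": -1,"delta_pos": [0,-0.004,0.02],"rotation": [0.8,0,0.4]},{"jaw": -1,"delta_pos": [0,0,0.02],"rotation": [0,0,0]},{"jaw": -1,"delta_pos": [0.003,0,0.01],"rotation": [0,0,0]}])

```text
time_s: 17.35
ee_pos: [0.4419, -0.2694, 0.174]
ee_rot: [0.425, 0.895, -0.055, 0.121]
contact_force: [-0.2, 0.7, -0.3]
grip_width: -0.0002
```

Run:
```python
from h import *
plan2(T(-.09,-.054,.15),15,0)
p=camera("scene");a=cv2.resize(p["color"][200:290,300:390],None,fx=4,fy=4,interpolation=cv2.INTER_CUBIC)
p=camera("top");b=cv2.resize(p["color"][195:285,340:430],None,fx=4,fy=4,interpolation=cv2.INTER_CUBIC)
cv2.imwrite("pics/f1.png",np.hstack([a,b]))
```

```text
t 17.35 pos [ 0.4419 -0.2694  0.174 ] rot [ 0.2  0.3 -0.3] shift now [0.0083 0.0021 0.0226] shift want [0.0082 0.0022 0.0227] f [-0.2  0.7 -0.3] w -0.0002 j [-0.64  0.16  1.13  2.13 -0.07  0.7   1.2 ]
```

View pics/f1.png

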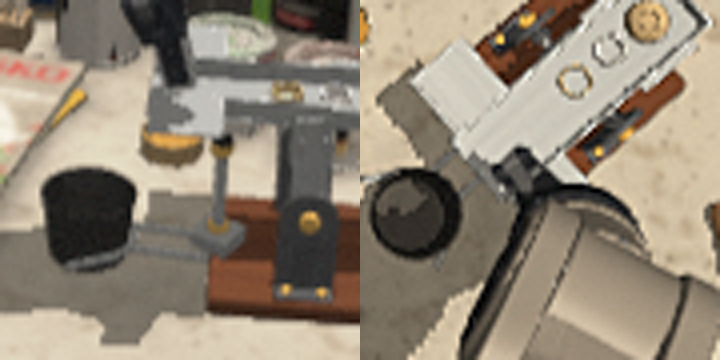

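Run:
```python
from h import *
p=camera("top");s=state();r=R.from_quat(s["ee_rot"])
print(proj(p,s["ee_pos"]),proj(p,T(-.088,-.052,.15)),proj(p,T(-.11,0,.134)),proj(p,T(-.065,-.077,.15)))
print("tray frame",(s["ee_pos"]-STAND)@np.array([c_,s_,0]),(s["ee_pos"]-STAND)@np.array([-s_,c_,0]))
vv,uu=np.mgrid[225:255,370:400];W=world(p,uu.ravel(),vv.ravel());k=(W[:,2]>.16)&(W[:,2]<.21)
for w,u,v in zip(W[k],uu.ravel()[k],vv.ravel()[k]):
    if w[2]<.19: print(u,v,w.round(3))
```

```text
[392.07494083 246.98254467] [389.15466728 246.00421908] [369.24987009 236.79414475] [401.72684452 247.58298872]
tray frame -0.08832642750579951 -0.055951820252818016
```

Run:
```python
from h import *
p=camera("scene");s=state()
pts=[s["ee_pos"],T(-.088,-.052,.15),T(-.111,-.077,.15),T(-.065,-.077,.15),T(-.111,-.027,.15)]
img=cv2.resize(p["color"][190:270,310:410],None,fx=7,fy=7,interpolation=cv2.INTER_CUBIC)
for i,w in enumerate(pts):
    q=proj(p,w);print(q);cv2.circle(img,tuple(map(int,(q-[310,190]+.5)*7)),4,(0,0,255) if i==0 else (0,255,0),-1)
cv2.imwrite("pics/f2.png",img)
```

```text
[345.22109385 221.05709889]
[344.9200743  228.85166282]
[335.25856006 233.26285758]
[353.53605459 234.44033009]
[336.71681675 223.53070392]
```

View pics/f2.png

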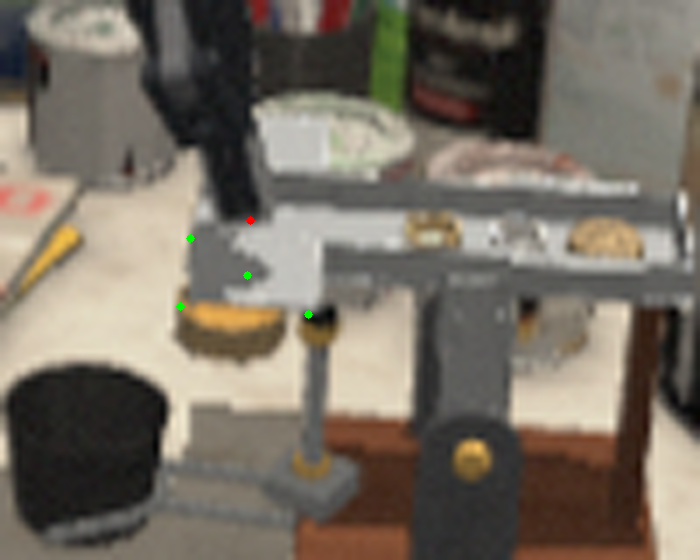

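Request:
send_rows(increments=[{"jaw": -1,"delta_pos": [0.003,0.001,0.009],"rotation": [0,0.2,0]},{"jaw": -1,"delta_pos": [0.002,0.001,0.006],"rotation": [0,0,0]},{"jaw": -1,"delta_pos": [0.0005,0,0.002],"rotation": [0,0,0]},{"jaw": -1,"delta_pos": [0.0005,0,0.002],"rotation": [0,0,0]}])

```text
time_s: 18.05
ee_pos: [0.4448, -0.2663, 0.1551]
ee_rot: [0.424, 0.896, -0.052, 0.121]
contact_force: [0.4, 0.6, 0.1]
grip_width: -0.0003
```

```bash
cat >> h.py <<'E'
def tf():
    s=state();d=s["ee_pos"]-STAND
    print("t",round(s["time_s"],2),"X %.4f Y %.4f z %.4f"%(d@np.array([c_,s_,0]),d@np.array([-s_,c_,0]),s["ee_pos"][2]),"f",s["contact_force"].round(1),"j",s["joints"].round(2))
E
python3 -c "
from h import *
tf();plan2(T(-.09,-.054,.148),15,0)"
```

```text
t 18.05 X -0.0885 Y -0.0520 z 0.1551 f [0.4 0.6 0.1] j [-0.58  0.21  1.08  2.14 -0.14  0.65  1.25]
t 18.05 pos [ 0.4448 -0.2663  0.1551] rot [ 0.5  0.2 -0.3] shift now [ 0.0033 -0.0021  0.0065] shift want [ 0.0033 -0.002   0.0065] f [0.4 0.6 0.1] w -0.0003 j [-0.58  0.21  1.08  2.14 -0.14  0.65  1.25]
```

Request:
send_rows(increments=[{"jaw": -1,"delta_pos": [0.0005,-0.001,0.002],"rotation": [0,0,0]},{"jaw": -1,"delta_pos": [0.0005,0,0.002],"rotation": [0,0,0]}])

```text
time_s: 18.3
ee_pos: [0.444, -0.2671, 0.1509]
ee_rot: [0.424, 0.896, -0.052, 0.121]
contact_force: [-2.2, 1.2, 5.2]
grip_width: 0.0001
```

```bash
python3 -c "
from h import *
tf()"
```

```text
t 18.3 X -0.0884 Y -0.0531 z 0.1509 f [-2.2  1.2  5.2] j [-0.57  0.21  1.07  2.15 -0.15  0.64  1.26]
```

Request:
send_rows(increments=[{"jaw": -1,"delta_pos": [0.0015,0,0.0014],"rotation": [0,0,0]},{"jaw": -1,"delta_pos": [0.0016,0,0.0014],"rotation": [0,0,0]}])

```text
time_s: 18.55
ee_pos: [0.4424, -0.2651, 0.1474]
ee_rot: [0.425, 0.896, -0.052, 0.121]
contact_force: [-2.0, 2.7, 4.7]
grip_width: 0.0002
```

```bash
python3 -c "
from h import *
tf()"
```

```text
t 18.55 X -0.0909 Y -0.0530 z 0.1474 f [-2.   2.7  4.7] j [-0.57  0.22  1.07  2.16 -0.16  0.64  1.26]
```

Tracks well. Continue, 4 rows.

Request:
send_rows(increments=[{"jaw": -1,"delta_pos": [0.0016,0,0.0014],"rotation": [0,0,0]},{"jaw": -1,"delta_pos": [0.0016,0,0.0014],"rotation": [0,0,0]},{"jaw": -1,"delta_pos": [0.0016,0,0.0014],"rotation": [0,0,0]},{"jaw": -1,"delta_pos": [0.0016,0,0.0014],"rotation": [0,0,0]}])

```text
time_s: 19.05
ee_pos: [0.4392, -0.2611, 0.1399]
ee_rot: [0.425, 0.896, -0.052, 0.121]
contact_force: [-2.0, 1.8, 3.2]
grip_width: -0.0
```

```bash
python3 -c "
from h import *
tf()"
```

```text
t 19.05 X -0.0960 Y -0.0530 z 0.1399 f [-2.   1.8  3.2] j [-0.57  0.22  1.06  2.17 -0.16  0.62  1.26]
```

Request:
send_rows(increments=[{"jaw": -1,"delta_pos": [0.0016,0,0.0015],"rotation": [0,0,0]},{"jaw": -1,"delta_pos": [0.0016,0,0.0015],"rotation": [0,0,0]},{"jaw": -1,"delta_pos": [0.0016,0,0.0015],"rotation": [0,0,0]},{"jaw": -1,"delta_pos": [0.0016,0,0.0015],"rotation": [0,0,0]},{"jaw": -1,"delta_pos": [0.0016,0,0.0015],"rotation": [0,0,0]}])

```text
time_s: 19.68
ee_pos: [0.4356, -0.2568, 0.1301]
ee_rot: [0.425, 0.896, -0.052, 0.121]
contact_force: [-1.3, 0.8, 3.6]
grip_width: -0.0002
```

```bash
python3 -c "
from h import *
tf()"
```

```text
t 19.68 X -0.1017 Y -0.0530 z 0.1301 f [-1.3  0.8  3.6] j [-0.56  0.23  1.05  2.2  -0.17  0.59  1.27]
```

Request:
send_rows(increments=[{"jaw": -1,"delta_pos": [0.0014,0,0.0016],"rotation": [0,0,0]},{"jaw": -1,"delta_pos": [0.0014,0,0.0016],"rotation": [0,0,0]},{"jaw": -1,"delta_pos": [0.0014,0,0.0016],"rotation": [0,0,0]},{"jaw": -1,"delta_pos": [0.0014,0,0.0016],"rotation": [0,0,0]}])

```text
time_s: 20.18
ee_pos: [0.4331, -0.2537, 0.122]
ee_rot: [0.425, 0.896, -0.052, 0.121]
contact_force: [-2.0, 1.2, 3.8]
grip_width: 0.0003
```

```bash
python3 -c "
from h import *
tf()
p=camera('scene');cv2.imwrite('pics/p1.png',cv2.resize(p['color'][190:290,300:420],None,fx=5,fy=5,interpolation=cv2.INTER_CUBIC))"
```

```text
t 20.18 X -0.1056 Y -0.0530 z 0.1220 f [-2.   1.2  3.8] j [-0.55  0.24  1.04  2.21 -0.19  0.57  1.27]
```

View pics/p1.png

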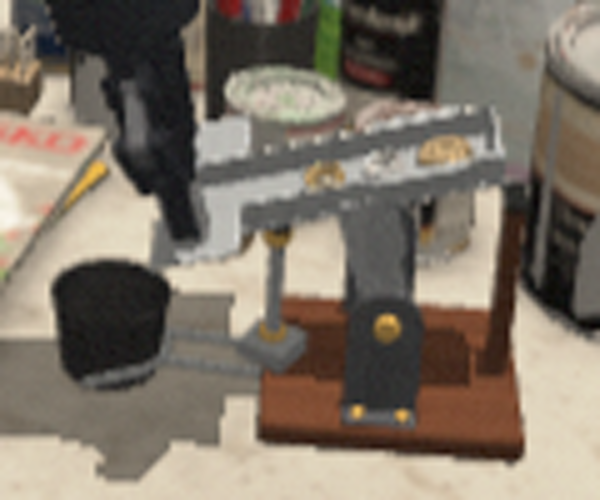

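Request:
send_rows(increments=[{"jaw": -1,"delta_pos": [0.0013,0,0.0016],"rotation": [0,0,0]},{"jaw": -1,"delta_pos": [0.0013,0,0.0016],"rotation": [0,0,0]},{"jaw": -1,"delta_pos": [0.0013,0,0.0016],"rotation": [0,0,0]},{"jaw": -1,"delta_pos": [0.0013,0,0.0016],"rotation": [0,0,0]}])

```text
time_s: 20.72
ee_pos: [0.4308, -0.2508, 0.1138]
ee_rot: [0.425, 0.896, -0.052, 0.121]
contact_force: [-2.1, 1.5, 5.2]
grip_width: 0.0001
```

```bash
python3 -c "
from h import *
tf()
p=camera('scene');cv2.imwrite('pics/p2.png',cv2.resize(p['color'][190:290,300:420],None,fx=5,fy=5,interpolation=cv2.INTER_CUBIC))"
```

```text
t 20.73 X -0.1094 Y -0.0529 z 0.1138 f [-2.1  1.5  5.2] j [-0.54  0.25  1.02  2.23 -0.2   0.55  1.28]
```

View pics/p2.png

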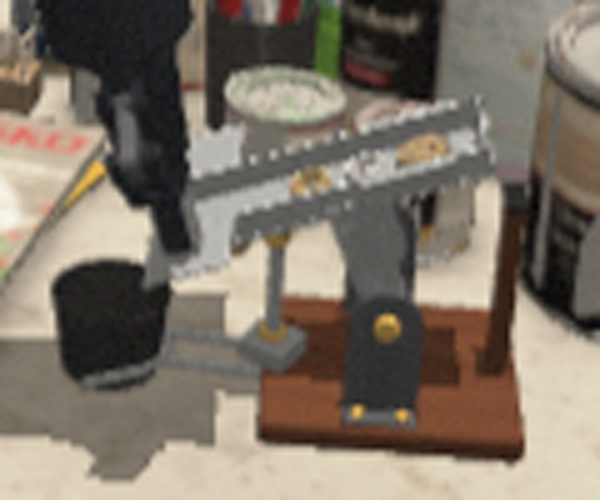

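Request:
send_rows(increments=[{"jaw": -1,"delta_pos": [0.001,0,0.0013],"rotation": [0,0,0]},{"jaw": -1,"delta_pos": [0.001,0,0.0013],"rotation": [0,0,0]},{"jaw": -1,"delta_pos": [0.001,0,0.0013],"rotation": [0,0,0]}])

```text
time_s: 21.15
ee_pos: [0.4296, -0.2493, 0.1089]
ee_rot: [0.425, 0.896, -0.052, 0.121]
contact_force: [-1.2, 0.9, 3.6]
grip_width: -0.0
```

```bash
python3 -c "
from h import *
tf()
p=camera('scene');cv2.imwrite('pics/p3.png',cv2.resize(p['color'][190:290,300:420],None,fx=5,fy=5,interpolation=cv2.INTER_CUBIC))"
```

```text
t 21.15 X -0.1113 Y -0.0529 z 0.1089 f [-1.2  0.9  3.6] j [-0.54  0.25  1.01  2.23 -0.21  0.54  1.29]
```

View pics/p3.png

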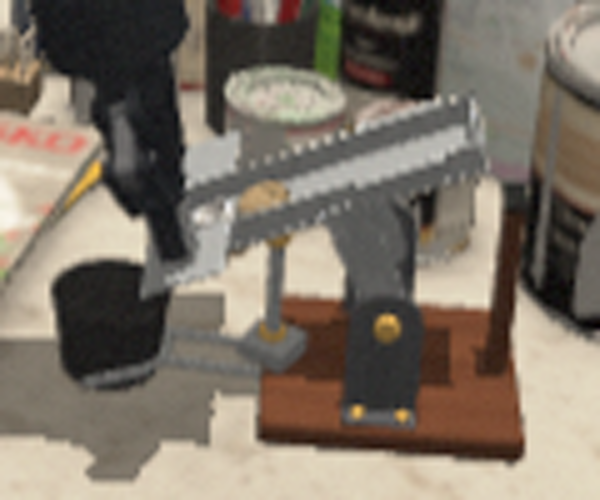

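Parts are sliding now. Continue gently.

Request:
send_rows(increments=[{"jaw": -1,"delta_pos": [0.0006,0,0.0008],"rotation": [0,0,0]},{"jaw": -1,"delta_pos": [0.0008,0,0.0012],"rotation": [0,0,0]},{"jaw": -1,"delta_pos": [0.0008,0,0.0012],"rotation": [0,0,0]}])

```text
time_s: 21.58
ee_pos: [0.4287, -0.2483, 0.1049]
ee_rot: [0.425, 0.896, -0.052, 0.121]
contact_force: [-2.2, 0.6, 4.1]
grip_width: -0.0003
```

```bash
python3 -c "
from h import *
tf()
p=camera('scene');cv2.imwrite('pics/p4.png',cv2.resize(p['color'][190:290,300:420],None,fx=5,fy=5,interpolation=cv2.INTER_CUBIC))"
```

```text
t 21.57 X -0.1126 Y -0.0529 z 0.1049 f [-2.2  0.6  4.1] j [-0.53  0.26  1.    2.24 -0.22  0.52  1.3 ]
```

View pics/p4.png

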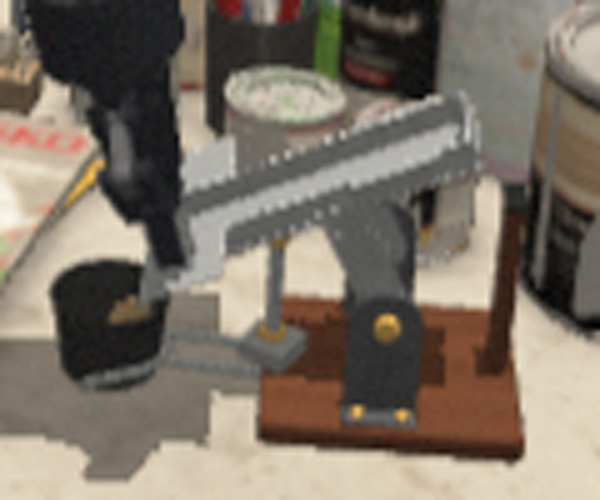

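Request:
send_rows(increments=[{"jaw": -1,"delta_pos": [0.0006,0,0.0014],"rotation": [0,0,0]},{"jaw": -1,"delta_pos": [0.0006,0,0.0014],"rotation": [0,0,0]}])

```text
time_s: 21.88
ee_pos: [0.4282, -0.2476, 0.1016]
ee_rot: [0.425, 0.896, -0.052, 0.121]
contact_force: [-4.1, 2.9, 10.7]
grip_width: -0.0002
```

```bash
python3 -c "
from h import *
tf()"
```

```text
t 21.88 X -0.1135 Y -0.0529 z 0.1016 f [-4.1  2.9 10.7] j [-0.52  0.26  0.99  2.24 -0.23  0.52  1.3 ]
```

Request:
send_rows(increments=[{"jaw": -1,"delta_pos": [0,0,0.0003],"rotation": [0,0,0]}])

```text
time_s: 22.0
ee_pos: [0.4281, -0.2476, 0.1013]
ee_rot: [0.425, 0.896, -0.052, 0.121]
contact_force: [-4.4, 2.1, 10.9]
grip_width: 0.0001
```

```bash
python3 -c "
from h import *
tf()
p=camera('scene');cv2.imwrite('pics/p5.png',cv2.resize(p['color'][190:290,300:420],None,fx=5,fy=5,interpolation=cv2.INTER_CUBIC))
tf()"
```

```text
t 22.0 X -0.1135 Y -0.0529 z 0.1013 f [-4.4  2.1 10.9] j [-0.52  0.26  0.99  2.24 -0.23  0.52  1.3 ]
t 22.05 X -0.1135 Y -0.0529 z 0.1014 f [-4.4  2.9  9.6] j [-0.52  0.26  0.99  2.24 -0.23  0.52  1.3 ]
```

View pics/p5.png

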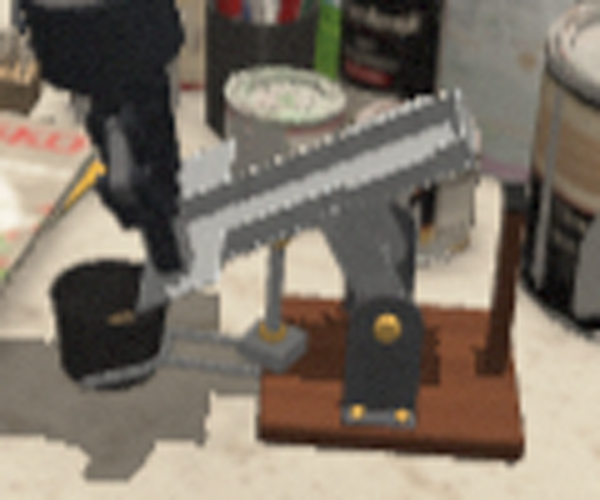

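Request:
send_rows(increments=[{"jaw": -1,"delta_pos": [0,0,0.0003],"rotation": [0,0,0]},{"jaw": -1,"delta_pos": [0,0,0.0003],"rotation": [0,0,0]},{"jaw": -1,"delta_pos": [0,0,0.0003],"rotation": [0,0,0]},{"jaw": -1,"delta_pos": [0,0,0.0003],"rotation": [0,0,0]}])

```text
time_s: 22.55
ee_pos: [0.4281, -0.2474, 0.1009]
ee_rot: [0.425, 0.896, -0.051, 0.12]
contact_force: [-4.5, 3.0, 9.8]
grip_width: 0.0001
```

```bash
python3 -c "
from h import *
tf()"
```

```text
t 22.55 X -0.1137 Y -0.0529 z 0.1009 f [-4.5  3.   9.8] j [-0.51  0.27  0.99  2.24 -0.24  0.52  1.31]
```

Request:
send_rows(increments=[{"jaw": -1,"delta_pos": [0,0,0.0006],"rotation": [0,0,0]},{"jaw": -1,"delta_pos": [0,0,0.0006],"rotation": [0,0,0]},{"jaw": -1,"delta_pos": [0,0,0.0004],"rotation": [0,0,0]}])

```text
time_s: 22.92
ee_pos: [0.428, -0.2474, 0.1003]
ee_rot: [0.426, 0.896, -0.049, 0.118]
contact_force: [-6.5, 4.7, 15.4]
grip_width: -0.0
```

```bash
python3 -c "
from h import *
tf()"
```

```text
t 22.93 X -0.1138 Y -0.0529 z 0.1003 f [-6.5  4.7 15.4] j [-0.5   0.27  0.98  2.24 -0.24  0.52  1.31]
```

Request:
send_rows(increments=[{"jaw": -1,"delta_pos": [0,0,-0.0006],"rotation": [0,0,0]},{"jaw": -1,"delta_pos": [-0.0005,0,-0.0012],"rotation": [0,0,0]},{"jaw": -1,"delta_pos": [-0.0008,0,-0.0016],"rotation": [0,0,0]},{"jaw": -1,"delta_pos": [-0.0008,0,-0.0016],"rotation": [0,0,0]}])

```text
time_s: 23.42
ee_pos: [0.429, -0.2486, 0.1063]
ee_rot: [0.426, 0.896, -0.049, 0.119]
contact_force: [-1.0, -0.3, 3.7]
grip_width: 0.0001
```

```bash
python3 -c "
from h import *
tf()
plan2([0,0,0],15,0)
p=camera('scene');cv2.imwrite('pics/p6.png',cv2.resize(p['color'][190:290,300:420],None,fx=5,fy=5,interpolation=cv2.INTER_CUBIC))"
```

```text
t 23.43 X -0.1122 Y -0.0529 z 0.1063 f [-1.  -0.3  3.7] j [-0.52  0.26  1.    2.23 -0.23  0.54  1.3 ]
t 23.43 pos [ 0.429  -0.2486  0.1063] rot [ 0.7 -0.2 -0.4] shift now [ 0.4751 -0.1764 -0.0178] shift want [ 0.4763 -0.1729 -0.0176] f [-1.  -0.3  3.7] w 0.0001 j [-0.52  0.26  1.    2.23 -0.23  0.54  1.3 ]
```

View pics/p6.png

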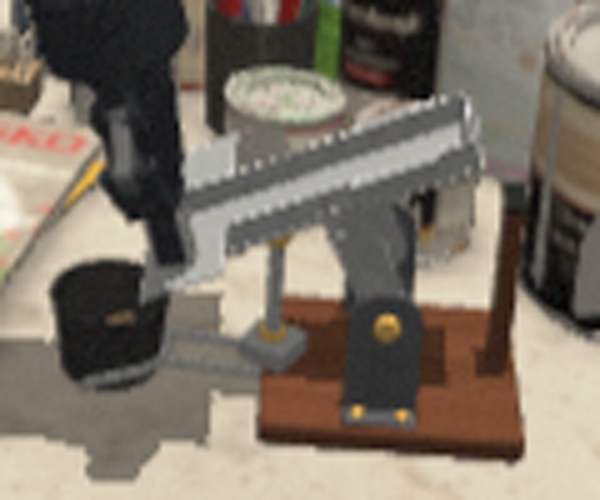

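Request:
send_rows(increments=[{"jaw": -1,"delta_pos": [-0.0012,0,-0.0017],"rotation": [0,0,0]},{"jaw": -1,"delta_pos": [-0.0012,0,-0.0017],"rotation": [0,0,0]},{"jaw": -1,"delta_pos": [-0.0012,0,-0.0017],"rotation": [0,0,0]},{"jaw": -1,"delta_pos": [-0.0013,0,-0.0017],"rotation": [0,0,0]},{"jaw": -1,"delta_pos": [-0.0014,0,-0.0016],"rotation": [0,0,0]},{"jaw": -1,"delta_pos": [-0.0014,0,-0.0016],"rotation": [0,0,0]}])

```text
time_s: 24.22
ee_pos: [0.4321, -0.2524, 0.1187]
ee_rot: [0.426, 0.896, -0.049, 0.119]
contact_force: [-2.0, 0.9, 3.2]
grip_width: 0.0002
```

```bash
python3 -c "
from h import *
tf()"
```

```text
t 24.23 X -0.1073 Y -0.0529 z 0.1187 f [-2.   0.9  3.2] j [-0.54  0.24  1.02  2.21 -0.2   0.57  1.29]
```

Request:
send_rows(increments=[{"jaw": -1,"delta_pos": [-0.0014,0,-0.0016],"rotation": [0,0,0]},{"jaw": -1,"delta_pos": [-0.0014,0,-0.0016],"rotation": [0,0,0]},{"jaw": -1,"delta_pos": [-0.0015,0,-0.0016],"rotation": [0,0,0]},{"jaw": -1,"delta_pos": [-0.0015,0,-0.0015],"rotation": [0,0,0]},{"jaw": -1,"delta_pos": [-0.0016,0,-0.0015],"rotation": [0,0,0]},{"jaw": -1,"delta_pos": [-0.0016,0,-0.0015],"rotation": [0,0,0]},{"jaw": -1,"delta_pos": [-0.0016,0,-0.0015],"rotation": [0,0,0]}])

```text
time_s: 25.1
ee_pos: [0.4364, -0.2577, 0.1322]
ee_rot: [0.426, 0.896, -0.049, 0.117]
contact_force: [-2.1, 1.7, 3.7]
grip_width: -0.0003
```

```bash
python3 -c "
from h import *
tf()"
```

```text
t 25.1 X -0.1005 Y -0.0530 z 0.1322 f [-2.1  1.7  3.7] j [-0.55  0.23  1.04  2.19 -0.18  0.61  1.28]
```

Request:
send_rows(increments=[{"jaw": -1,"delta_pos": [-0.0016,0,-0.0014],"rotation": [0,0,0]},{"jaw": -1,"delta_pos": [-0.0016,0,-0.0014],"rotation": [0,0,0]},{"jaw": -1,"delta_pos": [-0.0016,0,-0.0014],"rotation": [0,0,0]},{"jaw": -1,"delta_pos": [-0.0016,0,-0.0014],"rotation": [0,0,0]},{"jaw": -1,"delta_pos": [-0.0017,0,-0.0014],"rotation": [0,0,0]},{"jaw": -1,"delta_pos": [-0.0017,0,-0.0014],"rotation": [0,0,0]}])

```text
time_s: 25.85
ee_pos: [0.4409, -0.2632, 0.1432]
ee_rot: [0.426, 0.896, -0.048, 0.117]
contact_force: [-1.2, 2.6, 3.7]
grip_width: 0.0
```

```bash
python3 -c "
from h import *
tf()"
```

```text
t 25.85 X -0.0933 Y -0.0530 z 0.1432 f [-1.2  2.6  3.7] j [-0.55  0.22  1.05  2.16 -0.17  0.64  1.28]
```

Request:
send_rows(increments=[{"jaw": -1,"delta_pos": [-0.0017,0,-0.0013],"rotation": [0,0,0]},{"jaw": -1,"delta_pos": [-0.0017,0,-0.0013],"rotation": [0,0,0]},{"jaw": -1,"delta_pos": [-0.0017,0,-0.0013],"rotation": [0,0,0]},{"jaw": -1,"delta_pos": [-0.0006,0,-0.0015],"rotation": [0,0,0]},{"jaw": -1,"delta_pos": [-0.0004,0,-0.0015],"rotation": [0,0,0]},{"jaw": -1,"delta_pos": [-0.0004,0,-0.0015],"rotation": [0,0,0]}])

```text
time_s: 26.6
ee_pos: [0.4449, -0.2682, 0.1543]
ee_rot: [0.426, 0.896, -0.049, 0.119]
contact_force: [-0.3, -0.5, 0.5]
grip_width: -0.0001
```

```bash
python3 -c "
from h import *
tf()"
```

```text
t 26.6 X -0.0870 Y -0.0532 z 0.1543 f [-0.3 -0.5  0.5] j [-0.56  0.21  1.06  2.14 -0.16  0.66  1.27]
```

Contact is released at level. Retreat upward.

Request:
send_rows(increments=[{"jaw": -1,"delta_pos": [0,0,-0.01],"rotation": [0,0,0]},{"jaw": -1,"delta_pos": [0,0,-0.03],"rotation": [0,0,0]},{"jaw": -1,"delta_pos": [0,0,-0.04],"rotation": [0,0,0]},{"jaw": -1,"delta_pos": [0,0,-0.04],"rotation": [0,0,0]},{"jaw": -1,"delta_pos": [0.03,0.03,-0.03],"rotation": [0,0,0]},{"jaw": -1,"delta_pos": [0.03,0.03,-0.02],"rotation": [0,0,0]},{"jaw": -1,"delta_pos": [0.03,0.03,-0.02],"rotation": [0,0,0]},{"jaw": -1,"delta_pos": [0.03,0.03,0],"rotation": [0,0,0]}])

```text
time_s: 27.6
ee_pos: [0.4318, -0.0608, 0.3119]
ee_rot: [0.428, 0.895, -0.046, 0.118]
contact_force: [0.2, -0.2, -0.5]
grip_width: 0.0002
```

Run:
```python
from cup import *
tf()
p=camera("scene");a=cv2.resize(p["color"][190:290,300:400],None,fx=4,fy=4,interpolation=cv2.INTER_CUBIC)
s=locate(p,(300,232,345,272))
(cx,cy),r=cv2.minEnclosingCircle(s[:,:2].astype(np.float32));d=np.array([cx,cy])-SEAT[:2];print(cx,cy,2*r,"front",d@FRONT[:2],"lat",d@[.7716,.636])
l=p["z_map"]
# tray: flange heights
for X,Y in[(-.1,-.06),(-.075,-.06),(-.1,.06),(-.075,.06)]:
    q=proj(p,T(X,Y,.15));print(X,Y,world(p,round(q[0]),round(q[1])).round(4))
p=camera("top");b=cv2.resize(p["color"][185:285,330:430],None,fx=4,fy=4,interpolation=cv2.INTER_CUBIC)
cv2.imwrite("pics/e1.png",np.hstack([a,b]))
```

```text
t 27.6 X -0.2553 Y 0.0686 z 0.3119 f [ 0.2 -0.2 -0.5] j [-0.85 -0.25  0.61  2.03  0.39  1.21  0.31]
0.4455941915512085 -0.1817188411951065 0.07113303244113922 front 0.0012388592468483646 lat 0.0024181726000480903
-0.1 -0.06 [ 0.4288 -0.2646  0.1523]
-0.075 -0.06 [-0.2031 -0.8386  0.6547]
-0.1 0.06 [ 0.5199 -0.1904  0.1521]
-0.075 0.06 [ 0.5378 -0.2083  0.1525]
```

View pics/e1.png

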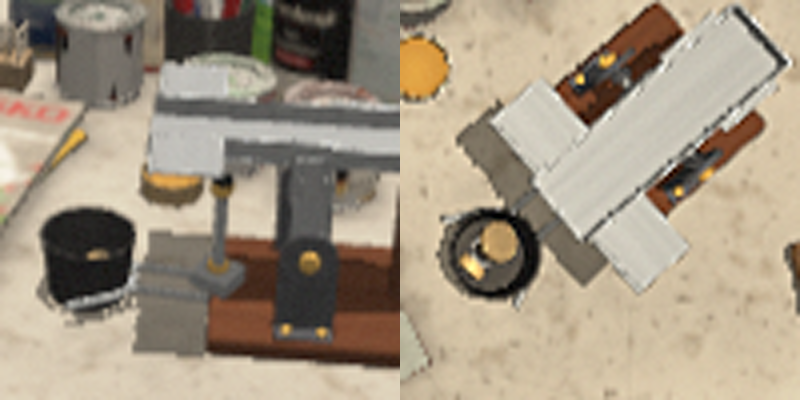

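Run:
```python
from h import *
p=camera("top");q=proj(p,SEAT+[0,0,.03]).astype(int)
a=cv2.resize(p["color"][q[1]-18:q[1]+18,q[0]-18:q[0]+18],(430,430),interpolation=cv2.INTER_CUBIC);a=cv2.convertScaleAbs(a,alpha=1.5)
for k in("ring_small","ring_large","brass_cap"): print(k,[(np.round(d["location"]).tolist(),round(d["conf"],2),world(p,*d["location"]).round(3).tolist()) for d in place_of(p,k)][:3])
p=camera("scene");b=cv2.resize(p["color"][232:276,296:340],(370,430),interpolation=cv2.INTER_CUBIC)
cv2.imwrite("pics/e2.png",np.hstack([a,cv2.convertScaleAbs(b,alpha=1.5)]))
print(q)
```

```text
ring_small [([348.0, 250.0], 0.49, [0.436, -0.169, 0.024])]
ring_large [([347.0, 250.0], 0.4, [0.439, -0.166, 0.018])]
brass_cap [([356.0, 243.0], 0.46, [0.458, -0.195, 0.019])]
[353 247]
```

View pics/e2.png

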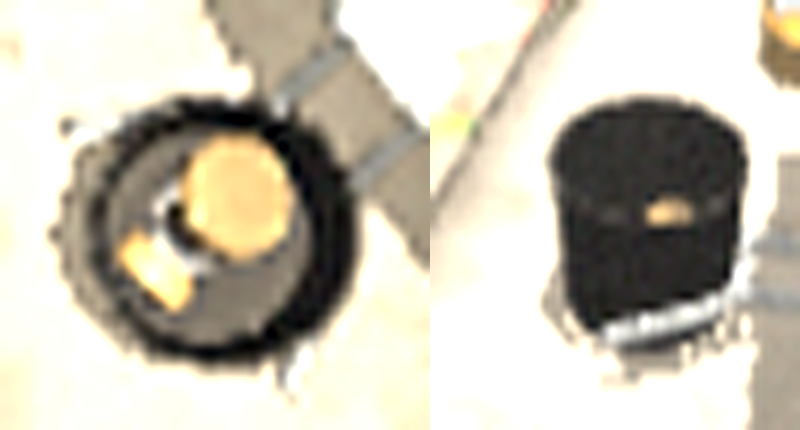

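```bash
python3 -c "
from plant import *
print(finish_job())"
```

```text
the job is handed in; nothing more can be done
None
```

The job is handed in. The cup is in its cradle with all three parts inside, and the tray is empty and back level. No verdict came back; everything below is from my own readings. Handing in took place at about 28 s.

**Cup:** I picked the 69 mm black cup and slid it home in the cradle. The first slide was about 8 mm off to one side, so the cup caught on the cradle wire and tilted in the grip. I set it down, regripped it and pushed it in until the wire pushed back. The last measurement put it about 1 to 3 mm from the seat, standing upright.

**Tipping:** I pressed the right flange at about 0.15 rad/s, and the parts slid out at roughly 0.4 rad. The stop showed as a jump from about 5 to 11 N, with almost no further movement.
- **Pressed harder than "lightly":** I held it there about half a second, then pressed a little more to be sure it was the stop. That took the measured force to about 17 N, below the 20 N limit.
- **Return:** I eased the tray back up under the finger, and contact ended at level.

**Last checks:**
- The tray looks empty, and the three flange points that gave a height reading were all at 152 mm (a fourth gave none).
- The cap, the silver ring and the brass ring are visible inside the cup. The brass ring appears to be standing on its edge.
- The networks place all three parts in the cup, but only with a confidence of 0.4 to 0.5.
- The gripper is clear and measures no contact. I saw no bystander moved in the views near the tray, but did not measure them.

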